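Get the borax out from behind the bottles

TASK

Get the borax ready for soldering: clear all three bottles out of the wooden caddy and stand them in the steel drip tray, then fetch the white borax tablet from the ledge behind them and lay it flat in the slate dish while the bottles wait in the tray. Then put each bottle back upright in the same well it came from. Keep the bottles upright all the time, and do not push the wooden ring clamp, the leather finger protector or the teal bangle about.

Things in the scene. Friction and masses are not known exactly. Their poses are not given: they have to be found in the camera images.
- flux_mid (a point): cream flux bottle with amber liquid at the bottom and a white cap, round, 46 mm diameter, 102 mm tall, 0.13 kg, loose; the point is its centre, 51 mm above its underside; z axis up along the bottle. Straight-sided up to about 70 mm, the neck and cap above are narrower
- brown_mid (a point): dark brown glass bottle with a black cap, round, 41 mm diameter, 98 mm tall, 0.13 kg, loose; the point is its centre, 49 mm above its underside; z axis up along the bottle. Straight-sided up to about 70 mm, cap 32 mm wide
- tin_bottle_mid (a point): plain bare aluminium bottle with a narrow black screw cap, round, 42 mm diameter, 100 mm tall, 0.12 kg, loose; the point is its centre, 50 mm above its underside; z axis up along the bottle. Straight-sided up to 72 mm, cap 27 mm wide
- borax_mid (a point): white round borax tablet, 43 mm diameter, 15 mm thick, 0.03 kg, loose, lying flat on the caddy's ledge; the point is its centre, 7.5 mm above its underside; z axis up
- caddy: fixed wooden caddy, 140 mm (x) by 222 mm (y), origin under its centre on the bench, x pointing away from the robot, z up. Front tier 26 mm high: 3 equal round wells at x -37, y -70/0/70 mm, 56 mm wide, chamfered, floor 8 mm above the bench; one bottle in each, which is where varies. Behind: low ledge x -4 to 60 mm, floor at 5 mm, lip to 10 mm at back and ends; the tablet lies on it
- drip_tray: fixed shallow rectangular steel tray, 215 mm long (its x) by 110 mm wide (its y), rim 12 mm above the bench, floor 2 mm above the bench, walls 2 mm thick with a rolled rim; origin at the centre of its underside; z axis up. Empty at the start; it stands to one side of the caddy, left or right
- borax_dish: fixed round dark grey slate dish, 106 mm diameter, rim 11 mm above the bench, flat inner floor 6 mm above the bench and 90 mm across; origin at the centre of its underside; z axis up. Empty at the start; it stands on the other side from the tray
- clamp_mid (a point): bystander: wooden ring clamp, 114 mm long, 25 mm thick, lying on the bench between the right-hand one of tray and dish and the soldering board; the point is its centre, 11 mm above the bench. Must not be pushed about
- finger_guard_mid (a point): bystander: tan leather finger protector, 20 x 40 mm, 20 mm high, lying on the bench to the left of the soldering board; the point is its centre, 10 mm above the bench. Must not be pushed about
- teal_bangle: bystander: silver wire bangle with a teal stone, 72 x 88 mm, 37 mm high, on the bench to the right of the caddy; origin at the middle of its underside. Must not be pushed about

How it is judged:
By the outcome, as a careful person would: the job done as asked, in the order asked, and still so for the second after the job is handed in, with the robot touching nothing.
It also fails if it takes over 134 s, if anything falls off the work surface, if the arm or the gripper's body presses on something with over 40 N, if the wrist force passes 120 N, or if a joint passes its speed limit or range.

ROBOT

A 7-joint arm with a two-finger parallel gripper is mounted at the origin on a cart in front of the work surface, level with it; the furniture and walls round the work are solid. World frame = base frame: x ahead of the robot, y to its left, z up, the work surface at z = 0. Lengths are in m, angles in rad, forces in N, time in s.
With the tool pointing down it reaches from about 0.35 to 0.9 m from the base axis. Payload 19.9 kg.
Tool frame: the origin (TCP) lies midway between the tips of the shut fingers; the grasp point (between the pads) lies 19 mm behind it; z points along the fingers, y is the direction in which the jaws open and shut (so a half turn about z gives the same grasp; the last joint's range is limited). The gripper opens to 85 mm and grips with 20 to 120 N. Pads are 22 mm wide; open, the fingers measure 114 mm over their backs; the gripper's body (76 mm by 85 mm) begins 54 mm behind the grasp point. The pads swing forward as they close: fully open they stand 13 mm farther back than shut.
Start: joints at [-1.222, 0.417, -0.01, 1.614, 0.005, 1.111, -0.053], TCP at [0.238, 0.578, 0.195] pointing down, gripper open.
Joint ranges: [-2.81, 2.81], [-0.39, 2.02], [-1.27, 1.25], [0.06, 2.57], [-1.19, 4.33], [0.19, 2], [-2.82, 2.82]. Speed limits (rad/s): [1.89, 1.89, 2.39, 2.39, 3.01, 3.01, 3.01].

INTERFACE

Orientations are given as [roll, pitch, yaw] about the fixed x, y, z axes, in that order (R = Rz(yaw) Ry(pitch) Rx(roll)).
In Python, from cell import ctrl gives the robot as it stands. The module is installed in compiled form; this text tells all that it offers.
- The arm moves only by the shell command python3 -m pendant 'ROWS' [FORCE]. ROWS is JSON, a list of rows, each an object with "claw": the opening, from -1 (shut) to 1 (fully open); "xyz": the shift along the tool's x, y, z in mm, a list of three; "turn": the turn about the tool's z in degrees. In form: [{"claw": claw, "xyz": [tx, ty, tz], "turn": turn}, ...]. A call has 1 to 8 rows; each row is the pose to reach, as a shift and turn from the pose commanded when the call began, along the tool's axes at that moment; what a row does not reach only later rows make up. A row lasts 1/8 s, in which the tool goes at most 62.5 mm and 10.7 degrees, less where a joint would pass 70% of its speed; a pose out of reach is approached as far as the arm can. A call with a gripper value outside its range is refused whole. The fingers move at their own pace and stop on an object; FORCE is the grip in N (left out, the last holds). Time passes only in rows, so rows that repeat a pose let the fingers close. It gives the time, the measured TCP pose, the force and the opening at its end, in the units of the state.
- ctrl.get_obs(): the state, without advancing time (a new reading comes with each control period).
- ctrl.get_image(name): name is "side" or "top"; returns a dict with "color" (420x560x3 uint8, red, green, blue), "intrinsics" (3x3 intrinsics, pixels), "cam_to_world" (4x4, takes a point from camera to world coordinates). Camera axes: x right, y down, z forward; pixel columns grow to the right and rows downward; lengths in m; the calibration is good to about 2 mm. A picture is of the moment at which its call begins. There is no depth.
- ctrl.hand_in(): hands the job in, once; it reports no verdict.
The state is a dict: "time_s": time; "joint_positions": joint angles; "dq": joint speeds; "joint_torque": joint torques, N m; "tool_pos": TCP position; "tcp_rot": TCP orientation; "ft_force": force on the tool from outside, world axes, zero at the start; "torque": the same for the moment, N m; "gripper_width": finger opening in m.
Only numpy, scipy, OpenCV 4.12 (cv2) and the standard library are available. Lean on these libraries where they do the work, as an engineer would, in place of code of your own. Each camera call takes 0.05 s, during which the arm holds its last target. There are 200 camera calls.

## Working session

There is one attempt and no reset: what is moved stays moved. The work goes in short steps, Python scripts to look and compute and a shell command to move; the robot and the scene stay as the last step left them, time stands still between calls to the robot, and variables do not carry over. Pictures are saved under pics/ and viewed, about 12 in all and at most 16, crops included, and the job is handed in when it is done.

```bash
mkdir -p pics; cat > h.py <<'E'
import cv2,numpy as np
from cell import ctrl
def snap(n,f):
    d=ctrl.get_image(n); cv2.imwrite('pics/'+f,d['color'][:,:,::-1]); np.savez('pics/'+f+'.npz',K=d['intrinsics'],T=d['cam_to_world']); return d
def ray(d,u,v,z):
    K,T=(d['intrinsics'],d['cam_to_world']) if 'intrinsics' in d else (d['K'],d['T'])
    r=T[:3,:3]@np.linalg.solve(K,[u,v,1.]); o=T[:3,3]; return o+r*(z-o[2])/r[2]
def proj(d,p):
    K,T=(d['intrinsics'],d['cam_to_world']) if 'intrinsics' in d else (d['K'],d['T'])
    c=T[:3,:3].T@(np.array(p)-T[:3,3]); q=K@c; return q[:2]/q[2]
E
python3 - <<'E'
from h import *
for n in('top','side'):
    d=snap(n,n+'0.png'); print(d['cam_to_world'].round(3).tolist(),d['intrinsics'].round(1).tolist())
print(ctrl.get_obs())
E
```

```text
[[-0.022, -0.98, 0.196, 0.309], [-1.0, 0.023, 0.001, -0.018], [-0.005, -0.195, -0.981, 1.106], [0.0, 0.0, 0.0, 1.0]] [[532.3, 0.0, 274.6], [0.0, 532.3, 204.6], [0.0, 0.0, 1.0]]
[[0.809, -0.355, 0.468, 0.104], [-0.587, -0.467, 0.661, -0.605], [-0.016, -0.81, -0.586, 0.607], [0.0, 0.0, 0.0, 1.0]] [[451.2, 0.0, 281.1], [0.0, 451.2, 211.6], [0.0, 0.0, 1.0]]
{'time_s': 0.1, 'joint_positions': array([-1.22152244,  0.41790054, -0.01033277,  1.61409807,  0.00474173,
        1.11071225, -0.0529971 ]), 'dq': array([ 0.00177418, -0.00170492,  0.00158707, -0.00142232, -0.00104361,
        0.00078041, -0.00067386]), 'joint_torque': array([ 2.76991668e-03, -8.65812063e+01,  6.81796856e-01, -4.35629582e+01,
        1.93892978e-02,  4.89513972e-03,  3.57524152e-05]), 'tool_pos': array([0.23793863, 0.57755954, 0.19443799]), 'tcp_rot': array([-3.14050295e+00,  1.10817949e-04,  2.75087542e+00]), 'ft_force': array([-0.22350951, -0.67120649,  0.06260477]), 'torque': array([-0.01378675, -0.03375124, -0.01830298]), 'gripper_width': 0.08530199056052998}
```

View pics/top0.png

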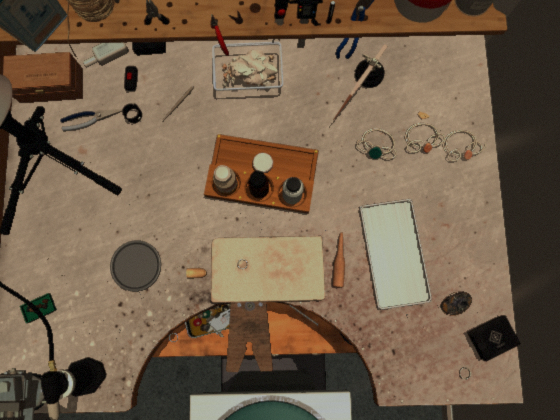

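View pics/side0.png

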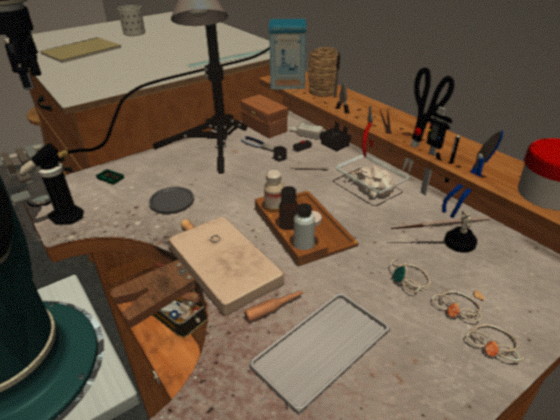

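The top view shows the caddy at about (262,173), with the cream, brown and aluminium bottles from left to right and the tablet at (263,162). The tray is at (394,254) on the right and the dish at (136,265) on the left. The clamp is at (339,260), the guard at (196,272) and the teal bangle at (376,148).

```bash
python3 - <<'E'
from h import *
a=cv2.imread('pics/top0.png')[120:320,100:440]
b=cv2.imread('pics/top0.png')[125:225,190:330]
cv2.imwrite('pics/c1.png',cv2.resize(b,None,fx=5.6,fy=5.6,interpolation=cv2.INTER_CUBIC))
s=cv2.imread('pics/side0.png')[160:270,245:365]
cv2.imwrite('pics/c2.png',cv2.resize(s,None,fx=5,fy=5,interpolation=cv2.INTER_CUBIC))
im=cv2.imread('pics/top0.png');d=np.load('pics/top0.png.npz')
hsv=cv2.cvtColor(im,cv2.COLOR_BGR2HSV)
def big(m,box):
    x0,y0,x1,y1=box;mm=np.zeros_like(m);mm[y0:y1,x0:x1]=m[y0:y1,x0:x1]
    c,_=cv2.findContours(mm,cv2.RETR_EXTERNAL,cv2.CHAIN_APPROX_NONE);return max(c,key=cv2.contourArea)
c=big(((hsv[...,1]>120)&(hsv[...,0]<20)).astype(np.uint8)*255,(195,128,330,220))
r=cv2.minAreaRect(c);print('caddy',r,[ray(d,*p,0.015).round(3) for p in cv2.boxPoints(r)], ray(d,*r[0],.015))
g=im.astype(int)
print(im[265,136],im[255,395],im[300,360],hsv[255,395],hsv[300,360])
c=big(((hsv[...,2]<110)).astype(np.uint8)*255,(105,235,165,296));(e)=cv2.fitEllipse(c);print('dish',e,ray(d,*e[0],.011))
c=big(((hsv[...,1]<40)&(hsv[...,2]>130)).astype(np.uint8)*255,(350,190,440,315));r=cv2.minAreaRect(c);P=[ray(d,*p,0.012) for p in cv2.boxPoints(r)];print('tray',r,np.round(P,3),np.mean(P,0),np.linalg.norm(P[0]-P[1]),np.linalg.norm(P[2]-P[1]))
c=big(((hsv[...,1]<60)&(hsv[...,2]>190)).astype(np.uint8)*255,(248,148,278,172));e=cv2.minEnclosingCircle(c);print('tab',e,ray(d,*e[0],.02))
E
```

```text
caddy ((260.874267578125, 172.97972106933594), (106.8768081665039, 64.58467864990234), 9.162347793579102) [array([0.548, 0.133, 0.015]), array([0.688, 0.111, 0.015]), array([ 0.645, -0.114,  0.015]), array([ 0.507, -0.087,  0.015])] [0.59600281 0.01061392 0.015     ]
[63 72 79] [161 182 176] [102 123 149] [ 39  29 182] [ 13  80 149]
dish ((135.3588104248047, 265.7229309082031), (49.754638671875, 51.833251953125), 35.395896911621094) [0.4065693 0.2718718 0.011    ]
tray ((394.3000183105469, 254.40000915527344), (103.21690368652344, 50.53513717651367), 79.69515228271484) [[ 0.516 -0.196  0.012]
 [ 0.533 -0.301  0.012]
 [ 0.323 -0.323  0.012]
 [ 0.307 -0.222  0.012]] [ 0.41963023 -0.26042218  0.012     ] 0.1065666975586324 0.21140114940233476Traceback (most recent call last):
  File "<stdin>", line 18, in <module>
  File "<stdin>", line 11, in big
ValueError: max() iterable argument is empty
```

View pics/c1.png

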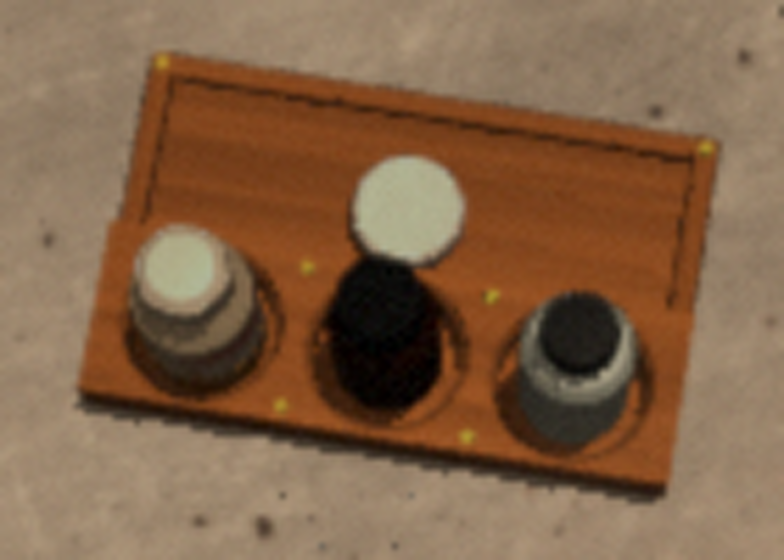

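View pics/c2.png

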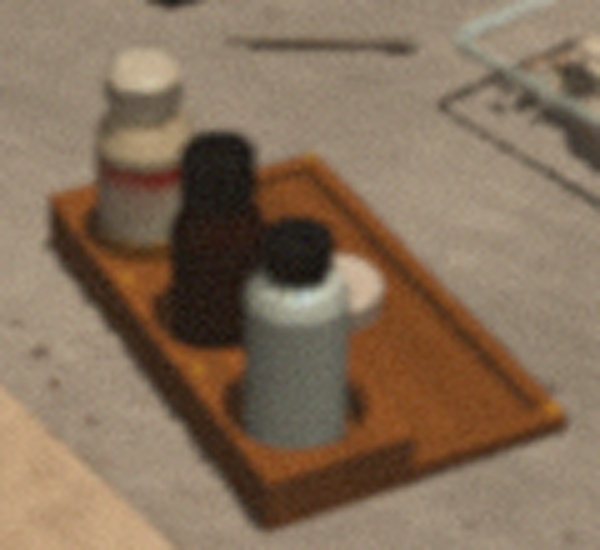

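The first crop shows the caps at crop pixels (183,266) flux, (378,298) brown and (580,333) tin, with the tablet at (408,210). The second crop confirms the same order: flux left, brown middle, tin right. All three bottles are upright in their wells.

```bash
python3 - <<'E'
from h import *
d=np.load('pics/top0.png.npz');s=np.load('pics/side0.png.npz')
f=lambda u,v:(190+u/5.6,125+v/5.6)
g=lambda u,v:(245+u/5,160+v/5)
obj=[(70,111),(70,-111),(-70,111),(-70,-111)]
img=[(155,55,.010),(720,142,.010),(80,393,.026),(663,487,.026)]
W=np.array([ray(d,*f(u,v),z)[:2] for u,v,z in img]);O=np.array(obj)/1e3
M,_=cv2.estimateAffinePartial2D(O,W);yaw=np.arctan2(M[1,0],M[0,0]);sc=np.hypot(M[1,0],M[0,0])
print('caddy',M[:,2],'yaw',np.degrees(yaw),'scale',sc,'res mm',((O@M[:,:2].T+M[:,2]-W)*1e3).round(1).tolist())
c,si=np.cos(yaw),np.sin(yaw);R=np.array([[c,-si],[si,c]])
loc=lambda p:((np.array(p)[:2]-M[:,2])@R*1e3).round(1)
for n,t,sd,z in(('flux',(183,266),(145,68),.110),('brown',(378,298),(219,150),.106),('tin',(580,333),(302,237),.108),('tab',(408,210),None,.020)):
    p=ray(d,*f(*t),z); print(n,p.round(4),'caddy local',loc(p),'side',None if sd is None else (ray(s,*g(*sd),z-.005).round(4)))
for i,w in enumerate((70,0,-70)): print('well',(R@[-.037,w/1e3]+M[:,2]).round(4))
for n,(u,v),z in(('clamp',(339,260),.011),('guard',(196,272),.01),('bangle',(376,145),.01),('pole',(85,378),.1),('brdTL',(212,240),.02),('brdBR',(324,300),.02)):print(n,ray(d,u,v,z).round(3))
print('tcp px',proj(d,[.238,.578,.195]),proj(s,[.238,.578,.195]))
E
```

```text
caddy [0.59624624 0.00780434] yaw -10.735650377867662 scale 0.9893832599288556 res mm [[0.3, 0.3], [-0.6, 0.7], [0.4, -0.1], [-0.1, -0.9]]
flux [0.5738 0.0819 0.11  ] caddy local [-35.9  68.7] side [0.575  0.0838 0.105 ]
brown [0.5618 0.015  0.106 ] caddy local [-35.2   0.6] side [0.5654 0.0177 0.101 ]
tin [ 0.5473 -0.0544  0.108 ] caddy local [-36.5 -70.2] side [ 0.5524 -0.0533  0.103 ]
tab [0.6175 0.0059 0.02  ] caddy local [21.2  2.1] side None
well [0.5729 0.0835]
well [0.5599 0.0147]
well [ 0.5469 -0.0541]
clamp [ 0.409 -0.147  0.011]
guard [0.391 0.147 0.01 ]
bangle [ 0.653 -0.237  0.01 ]
pole [0.198 0.334 0.1  ]
brdTL [0.455 0.113 0.02 ]
brdBR [ 0.329 -0.112  0.02 ]
tcp px [-81.76525341 362.92966302] [ 40.57500333 101.24567675]
```

```bash
cat > go.py <<'E'
import sys
from h import *
from scipy.spatial.transform import Rotation as Rn
o=ctrl.get_obs();R=Rn.from_euler('xyz',o['tcp_rot']).as_matrix();yaw=np.degrees(o['tcp_rot'][2])
print('t',round(o['time_s'],2),'pos',o['tool_pos'].round(4),'rpy',np.degrees(o['tcp_rot']).round(2),'w',round(o['gripper_width'],4),'f',o['ft_force'].round(1),'j',o['joint_positions'].round(2))
for a in sys.argv[1:]:
    t=np.array([float(x) for x in a.split(',')]); print(a,'shift mm',((t[:3]-o['tool_pos'])@R*1e3).round(1),'turn',round(yaw-t[3],1) if len(t)>3 else '')
E
python3 -m pendant '[{"claw":1,"xyz":[-40,-35,-60],"turn":0},{"claw":1,"xyz":[-90,-80,-60],"turn":8},{"claw":1,"xyz":[-130,-115,-60],"turn":16},{"claw":1,"xyz":[-170,-150,-60],"turn":24},{"claw":1,"xyz":[-210,-185,-60],"turn":30},{"claw":1,"xyz":[-240,-212,-60],"turn":36},{"claw":1,"xyz":[-264,-233,-60],"turn":39},{"claw":1,"xyz":[-264,-233,-60],"turn":39}]' 40
python3 go.py 0.548,-0.054,0.19,79.3
```

```text
time_s: 1.1
tool_pos: [0.3944, 0.2602, 0.255]
tcp_rot: [3.142, 0.0, 2.068]
ft_force: [0.4, 1.4, -0.1]
gripper_width: 0.0857
t 1.1 pos [0.3944 0.2602 0.255 ] rpy [1.8000e+02 1.0000e-02 1.1846e+02] w 0.0857 f [ 0.4  1.4 -0.1] j [-0.9   0.08  0.26  1.91 -0.02  1.15 -0.13]
0.548,-0.054,0.19,79.3 shift mm [-349.4  -14.6   65.1] turn 39.2
```

```bash
python3 -m pendant '[{"claw":1,"xyz":[-45,-2,5],"turn":5},{"claw":1,"xyz":[-95,-4,15],"turn":12},{"claw":1,"xyz":[-145,-6,25],"turn":20},{"claw":1,"xyz":[-195,-8,35],"turn":28},{"claw":1,"xyz":[-245,-10,45],"turn":34},{"claw":1,"xyz":[-295,-12,55],"turn":39},{"claw":1,"xyz":[-349,-15,65],"turn":39},{"claw":1,"xyz":[-349,-15,65],"turn":39}]'
python3 go.py 0.549,-0.054,0.043,79.3
python3 - <<'E'
from h import *
snap('side','s1.png')
E
```

```text
time_s: 2.1
tool_pos: [0.5479, -0.0546, 0.1888]
tcp_rot: [-3.14, 0.002, 1.387]
ft_force: [-0.6, 0.4, -0.6]
gripper_width: 0.0853
t 2.1 pos [ 0.5479 -0.0546  0.1888] rpy [-1.7994e+02  1.3000e-01  7.9470e+01] w 0.0853 f [-0.6  0.4 -0.6] j [-0.42  0.33  0.57  1.82 -0.2   1.05  0.04]
0.549,-0.054,0.043,79.3 shift mm [  1.1   1.1 145.8] turn 0.2
```

View pics/s1.png

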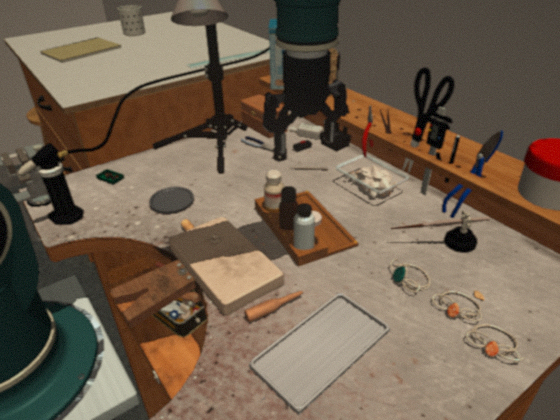

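The gripper now hangs above the caddy, with its jaws opening fore and aft (tips at about (280,155) and (345,140)). Nothing has been disturbed.

```bash
python3 -m pendant '[{"claw":1,"xyz":[1,1,40],"turn":0},{"claw":1,"xyz":[1,1,80],"turn":0},{"claw":1,"xyz":[1,1,110],"turn":0},{"claw":1,"xyz":[1,1,130],"turn":0},{"claw":1,"xyz":[1,1,145],"turn":0},{"claw":1,"xyz":[1,1,145],"turn":0}]'
python3 -m pendant '[{"claw":0.2,"xyz":[0,0,0],"turn":0},{"claw":-0.2,"xyz":[0,0,0],"turn":0},{"claw":-0.4,"xyz":[0,0,0],"turn":0},{"claw":-0.6,"xyz":[0,0,0],"turn":0},{"claw":-0.6,"xyz":[0,0,0],"turn":0},{"claw":-0.6,"xyz":[0,0,0],"turn":0}]' 40
python3 go.py
```

```text
time_s: 2.9
tool_pos: [0.5481, -0.0499, 0.0444]
tcp_rot: [-3.14, 0.0, 1.391]
ft_force: [0.6, 0.6, -0.4]
gripper_width: 0.0856
time_s: 3.65
tool_pos: [0.5493, -0.051, 0.0457]
tcp_rot: [3.14, -0.0, 1.389]
ft_force: [2.1, -0.6, 6.5]
gripper_width: 0.0338
t 3.65 pos [ 0.5493 -0.051   0.0457] rpy [ 1.799e+02 -1.000e-02  7.961e+01] w 0.0338 f [ 2.1 -0.6  6.5] j [-0.35  0.52  0.49  1.93 -0.34  0.77  0.15]
```

```bash
python3 - <<'E'
from h import *
d=snap('side','s2.png')
cv2.imwrite('pics/s2c.png',cv2.resize(d['color'][110:270,230:390,::-1],None,fx=3.7,fy=3.7,interpolation=cv2.INTER_CUBIC))
E
python3 go.py
```

```text
t 3.7 pos [ 0.5493 -0.051   0.0457] rpy [ 1.799e+02 -2.000e-02  7.961e+01] w 0.0339 f [ 0.6 -0.4  6.7] j [-0.35  0.52  0.49  1.93 -0.34  0.77  0.15]
```

View pics/s2c.png

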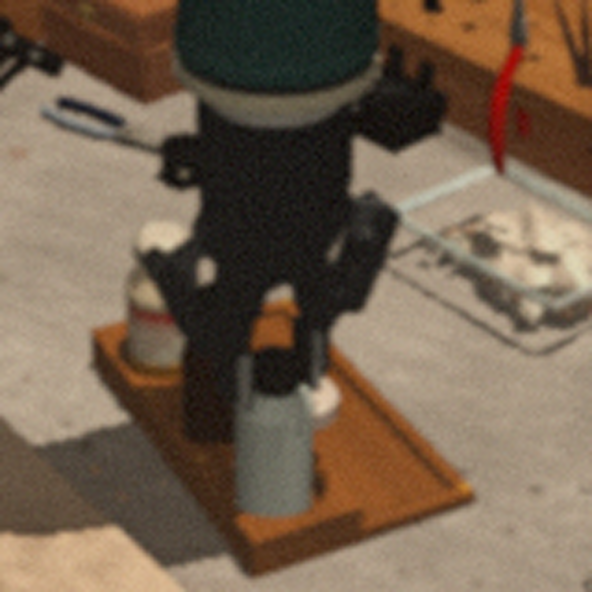

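The crop shows the tin bottle still upright in its well. The fingers end at its shoulder, at about (245,400) and (318,375) in the crop, so the grip is too high. I'll check this against the calibration.

```bash
python3 - <<'E'
from h import *
s=np.load('pics/s2.png.npz')
c=lambda p:((proj(s,p)-[230,110])*3.7).round(0)
yx=np.array([.9825,-.186,0])
for z in (.0457,.065,.08,.09,.11): print(z,'front',c(np.array([.5493,-.051,z])-yx*.017),'back',c(np.array([.5493,-.051,z])+yx*.017))
print('bottle',c([.549,-.054,.008]),c([.549,-.054,.08]),c([.549,-.054,.108]))
E
```

```text
0.0457 front [242. 455.] back [298. 438.]
0.065 front [242. 427.] back [299. 410.]
0.08 front [242. 404.] back [299. 387.]
0.09 front [242. 389.] back [300. 372.]
0.11 front [243. 358.] back [301. 341.]
bottle [272. 503.] [274. 399.] [275. 355.]
```

```bash
python3 - <<'E'
from h import *
s=np.load('pics/s2.png.npz');yx=np.array([.9825,-.186,0])
p=np.array([.548,-.0546,.1888])
for dz in(0,.013,.03,.045): print(dz,[proj(s,p+yx*k+[0,0,dz]).round(0).tolist() for k in(-.0427,.0427)])
a=cv2.imread('pics/s1.png')[20:180,230:390];b=cv2.imread('pics/s2.png')[170:260,270:360]
cv2.imwrite('pics/z.png',np.hstack([cv2.resize(a,(400,400),interpolation=cv2.INTER_CUBIC),cv2.resize(b,(400,400),interpolation=cv2.INTER_CUBIC)]))
E
```

```text
0 [[283.0, 175.0], [325.0, 165.0]]
0.013 [[283.0, 169.0], [326.0, 158.0]]
0.03 [[283.0, 161.0], [326.0, 150.0]]
0.045 [[283.0, 153.0], [326.0, 143.0]]
```

View pics/z.png

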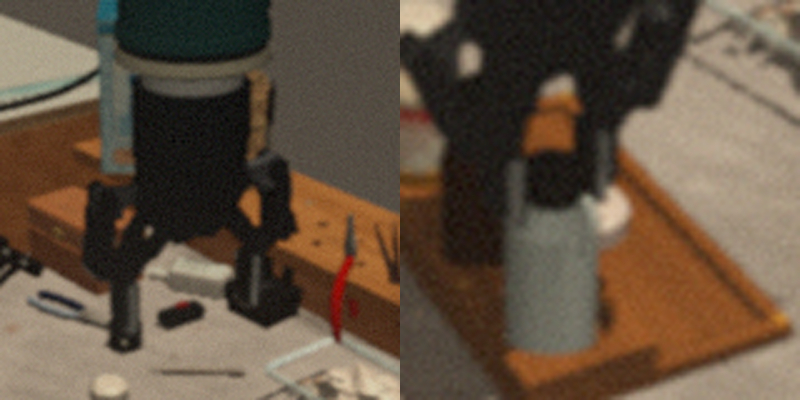

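The left half shows the front finger tip at image (280,160), about 10 px above where the TCP reading puts it. In the right half the finger strips stop at the shoulder of the bottle. I'll use the top view to tell a height offset from a sideways one.

```bash
python3 - <<'E'
from h import *
d=snap('top','t2.png')
cv2.imwrite('pics/t2c.png',cv2.resize(d['color'][100:240,180:340,::-1],None,fx=4.5,fy=4.5,interpolation=cv2.INTER_CUBIC))
c=lambda p:((proj(d,p)-[180,100])*4.5).round(0)
p=np.array([.5493,-.051,.0457]);yx=np.array([.9825,-.186,0])
for z in(0,.03,.07,.12):print(z,c(p+[0,0,z]-yx*.017),c(p+[0,0,z]),c(p+[0,0,z]+yx*.017))
E
```

```text
0 [493. 444.] [499. 408.] [505. 372.]
0.03 [495. 430.] [501. 393.] [507. 356.]
0.07 [497. 410.] [503. 371.] [510. 333.]
0.12 [500. 383.] [507. 342.] [513. 302.]
```

View pics/t2c.png

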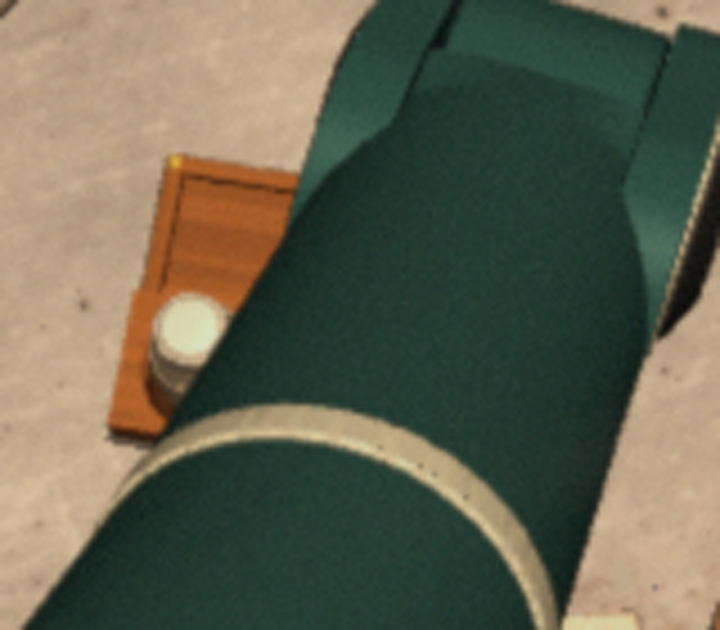

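The arm hides the grasp in this view. The side views all put the real finger tips about 30 mm above the reported TCP, and the low grip width and upward force agree with that. There is about 30 mm free between the gripper body and the cap, so I'll open, lower 20 mm in steps and grip again.

```bash
python3 -m pendant '[{"claw":0.5,"xyz":[0,0,0],"turn":0},{"claw":0.8,"xyz":[0,0,0],"turn":0},{"claw":0.8,"xyz":[0,0,0],"turn":0},{"claw":0.8,"xyz":[-3,0,5],"turn":0},{"claw":0.8,"xyz":[-3,0,8],"turn":0},{"claw":0.8,"xyz":[-3,0,8],"turn":0}]'
python3 go.py
python3 -m pendant '[{"claw":0.8,"xyz":[0,0,4],"turn":0},{"claw":0.8,"xyz":[0,0,8],"turn":0},{"claw":0.8,"xyz":[0,0,12],"turn":0},{"claw":0.8,"xyz":[0,0,12],"turn":0}]'
python3 go.py
python3 - <<'E'
from h import *
d=snap('side','s3.png')
cv2.imwrite('pics/s3c.png',cv2.resize(d['color'][140:260,250:370,::-1],None,fx=5,fy=5,interpolation=cv2.INTER_CUBIC))
E
```

```text
time_s: 4.5
tool_pos: [0.5478, -0.054, 0.0367]
tcp_rot: [-3.141, 0.0, 1.389]
ft_force: [-0.7, 0.7, -0.7]
gripper_width: 0.0765
t 4.5 pos [ 0.5478 -0.054   0.0367] rpy [-1.7997e+02  1.0000e-02  7.9600e+01] w 0.0765 f [-0.7  0.7 -0.7] j [-0.34  0.54  0.48  1.93 -0.35  0.75  0.17]
time_s: 5.0
tool_pos: [0.5478, -0.0539, 0.0247]
tcp_rot: [-3.141, 0.0, 1.389]
ft_force: [1.3, -1.4, -0.3]
gripper_width: 0.077
t 5.0 pos [ 0.5478 -0.0539  0.0247] rpy [-1.7997e+02  1.0000e-02  7.9610e+01] w 0.077 f [ 1.3 -1.4 -0.3] j [-0.33  0.56  0.47  1.94 -0.37  0.73  0.18]
```

View pics/s3c.png

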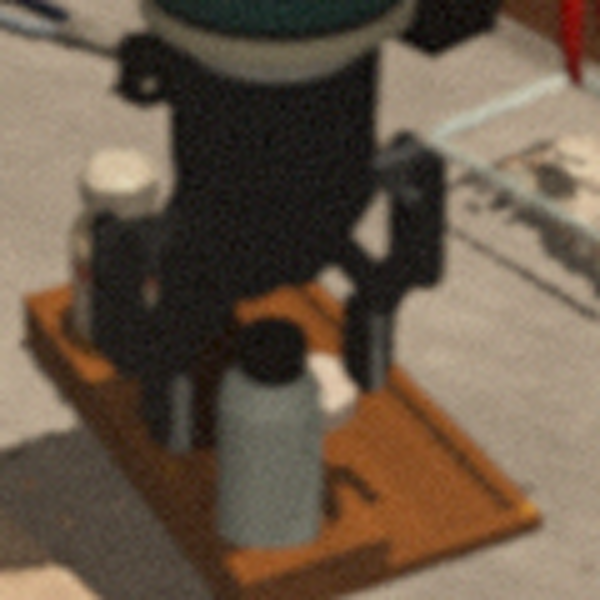

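The tin bottle is still upright. The open fingers sit on either side of it, with tips at crop (180,450) and (375,390), lower than before but perhaps shifted towards the brown bottle.

```bash
python3 - <<'E'
from h import *
s=np.load('pics/s3.png.npz');y=np.array([.9825,-.186,0]);x=np.array([.186,.9825,0])
c=lambda p:((proj(s,p)-[250,140])*5).round(0).tolist()
p=np.array([.5478,-.0539,0])
for z in(.03,.045,.06,.075):
  for k in(-.011,0,.011,.025,.035): print(z,k,c(p+[0,0,z]+x*k-y*.0385),c(p+[0,0,z]+x*k+y*.0385))
E
```

```text
0.03 -0.011 [192.0, 532.0] [363.0, 478.0]
0.03 0 [180.0, 516.0] [350.0, 463.0]
0.03 0.011 [168.0, 501.0] [337.0, 448.0]
0.03 0.025 [154.0, 481.0] [320.0, 429.0]
0.03 0.035 [143.0, 467.0] [309.0, 416.0]
0.045 -0.011 [192.0, 503.0] [364.0, 449.0]
0.045 0 [180.0, 487.0] [351.0, 434.0]
0.045 0.011 [168.0, 471.0] [338.0, 419.0]
0.045 0.025 [153.0, 452.0] [321.0, 401.0]
0.045 0.035 [143.0, 438.0] [310.0, 388.0]
0.06 -0.011 [192.0, 473.0] [366.0, 419.0]
0.06 0 [180.0, 457.0] [352.0, 404.0]
0.06 0.011 [167.0, 442.0] [339.0, 390.0]
0.06 0.025 [152.0, 422.0] [322.0, 371.0]
0.06 0.035 [142.0, 409.0] [311.0, 358.0]
0.075 -0.011 [192.0, 442.0] [367.0, 389.0]
0.075 0 [179.0, 427.0] [354.0, 374.0]
0.075 0.011 [167.0, 411.0] [340.0, 360.0]
0.075 0.025 [152.0, 392.0] [323.0, 341.0]
0.075 0.035 [141.0, 379.0] [312.0, 329.0]
```

The strip corners put the tips at z ≈ 0.072, so they run about 35 mm above the reported TCP. I'll go 8 mm lower and close. A width near 42 mm would confirm it.

```bash
python3 -m pendant '[{"claw":0.8,"xyz":[0,0,3],"turn":0},{"claw":0.8,"xyz":[0,0,6],"turn":0},{"claw":0.8,"xyz":[0,0,8],"turn":0},{"claw":0.8,"xyz":[0,0,8],"turn":0}]'
python3 -m pendant '[{"claw":0.3,"xyz":[0,0,0],"turn":0},{"claw":0.1,"xyz":[0,0,0],"turn":0},{"claw":-0.1,"xyz":[0,0,0],"turn":0},{"claw":-0.3,"xyz":[0,0,0],"turn":0},{"claw":-0.4,"xyz":[0,0,0],"turn":0},{"claw":-0.4,"xyz":[0,0,0],"turn":0}]' 40
python3 go.py
```

```text
time_s: 5.55
tool_pos: [0.5479, -0.0539, 0.0168]
tcp_rot: [-3.141, 0.0, 1.389]
ft_force: [-0.1, -0.4, 1.0]
gripper_width: 0.0766
time_s: 6.3
tool_pos: [0.5482, -0.0539, 0.0173]
tcp_rot: [3.141, -0.0, 1.389]
ft_force: [-1.6, -0.4, 6.7]
gripper_width: 0.041
t 6.3 pos [ 0.5482 -0.0539  0.0173] rpy [179.97  -0.    79.61] w 0.041 f [-1.6 -0.4  6.7] j [-0.32  0.57  0.46  1.94 -0.37  0.72  0.18]
```

```bash
python3 -m pendant '[{"claw":-0.4,"xyz":[0,0,-5],"turn":0},{"claw":-0.4,"xyz":[0,0,-15],"turn":0},{"claw":-0.4,"xyz":[0,0,-30],"turn":0},{"claw":-0.4,"xyz":[0,0,-50],"turn":0},{"claw":-0.4,"xyz":[0,0,-60],"turn":0},{"claw":-0.4,"xyz":[0,0,-60],"turn":0}]' 40
python3 - <<'E'
from h import *
d=snap('side','s4.png')
cv2.imwrite('pics/s4c.png',cv2.resize(d['color'][120:260,240:380,::-1],None,fx=4.2,fy=4.2,interpolation=cv2.INTER_CUBIC))
s=np.load('pics/s4.png.npz')
for z in(.058,.068,.158,.168):print(z,(proj(s,[.548,-.054,z])-[240,120])*4.2)
E
python3 go.py
```

```text
time_s: 7.05
tool_pos: [0.5484, -0.0537, 0.0778]
tcp_rot: [3.14, -0.0, 1.39]
ft_force: [0.6, -0.1, -1.0]
gripper_width: 0.0404
0.058 [266.85225962 448.75749513]
0.068 [267.13016759 431.90555356]
0.158 [269.8067309  269.60258494]
0.168 [270.12512861 250.29540299]
t 7.1 pos [ 0.548  -0.0537  0.0771] rpy [ 1.7998e+02 -1.0000e-02  7.9620e+01] w 0.0407 f [ 0.3  0.2 -1.4] j [-0.37  0.48  0.51  1.91 -0.31  0.83  0.13]
```

View pics/s4c.png

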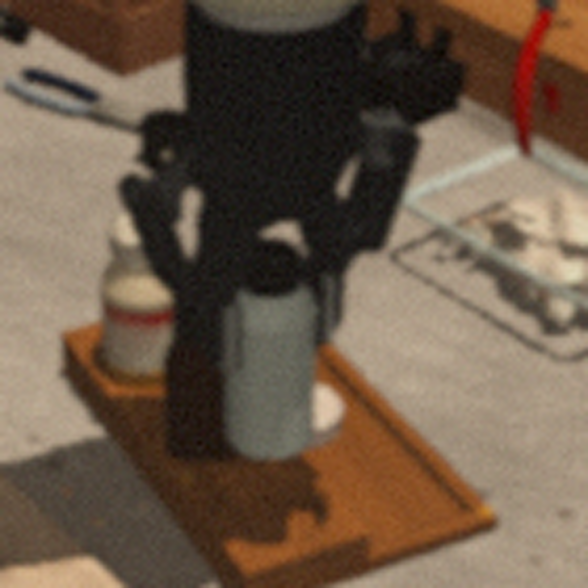

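The tin bottle is held upright and lifted, its underside at crop (268,455), with the pads on its straight side (width 40.7 mm, load −1.2 N). I'll carry it to the far end of the tray, turning 17° to line up with it.

```bash
python3 -m pendant '[{"claw":-0.4,"xyz":[-20,-1,0],"turn":-2},{"claw":-0.4,"xyz":[-60,-4,0],"turn":-6},{"claw":-0.4,"xyz":[-100,-7,0],"turn":-10},{"claw":-0.4,"xyz":[-140,-10,0],"turn":-14},{"claw":-0.4,"xyz":[-180,-13,0],"turn":-17},{"claw":-0.4,"xyz":[-210,-15,0],"turn":-17},{"claw":-0.4,"xyz":[-228,-16,0],"turn":-17},{"claw":-0.4,"xyz":[-228,-16,0],"turn":-17}]'
python3 go.py .490,-.2745,.0125,96.6
```

```text
time_s: 8.1
tool_pos: [0.4906, -0.2759, 0.0766]
tcp_rot: [-3.141, 0.0, 1.684]
ft_force: [-0.5, -0.1, -1.4]
gripper_width: 0.0409
t 8.1 pos [ 0.4906 -0.2759  0.0766] rpy [-179.96    0.     96.51] w 0.0409 f [-0.5 -0.1 -1.4] j [ 0.09  0.49  0.47  1.88 -0.29  0.84  0.82]
.490,-.2745,.0125,96.6 shift mm [ 1.5 -0.4 64.1] turn -0.1
```

```bash
python3 -m pendant '[{"claw":-0.4,"xyz":[1,0,25],"turn":0},{"claw":-0.4,"xyz":[1,0,45],"turn":0},{"claw":-0.4,"xyz":[1,0,58],"turn":0},{"claw":-0.4,"xyz":[1,0,63],"turn":0},{"claw":-0.4,"xyz":[1,0,65],"turn":0},{"claw":-0.4,"xyz":[1,0,65],"turn":0}]'
python3 go.py
```

```text
time_s: 8.85
tool_pos: [0.4913, -0.2744, 0.0124]
tcp_rot: [3.141, 0.0, 1.686]
ft_force: [0.0, -0.2, -0.9]
gripper_width: 0.0408
t 8.85 pos [ 0.4913 -0.2744  0.0124] rpy [1.7997e+02 2.0000e-02 9.6610e+01] w 0.0408 f [ 0.  -0.2 -0.9] j [ 0.12  0.59  0.42  1.91 -0.35  0.72  0.87]
```

```bash
python3 -m pendant '[{"claw":-0.4,"xyz":[0,0,1.5],"turn":0},{"claw":-0.4,"xyz":[0,0,1.5],"turn":0},{"claw":0,"xyz":[0,0,1.5],"turn":0},{"claw":0.3,"xyz":[0,0,1.5],"turn":0},{"claw":0.5,"xyz":[0,0,1.5],"turn":0},{"claw":0.5,"xyz":[0,0,1.5],"turn":0}]'
python3 -m pendant '[{"claw":0.5,"xyz":[0,0,-20],"turn":0},{"claw":0.5,"xyz":[0,0,-50],"turn":0},{"claw":0.5,"xyz":[0,0,-80],"turn":0},{"claw":0.6,"xyz":[0,0,-100],"turn":0},{"claw":0.8,"xyz":[0,0,-100],"turn":0}]'
python3 go.py .563,.0155,.115,79.6
python3 - <<'E'
from h import *
d=snap('side','s5.png')
cv2.imwrite('pics/s5c.png',cv2.resize(d['color'][160:410,230:430,::-1],None,fx=2.4,fy=2.4,interpolation=cv2.INTER_CUBIC))
E
```

```text
time_s: 9.6
tool_pos: [0.491, -0.2742, 0.0105]
tcp_rot: [-3.141, 0.0, 1.686]
ft_force: [-0.1, 0.1, -0.1]
gripper_width: 0.0638
time_s: 10.22
tool_pos: [0.4919, -0.2747, 0.113]
tcp_rot: [3.139, 0.001, 1.686]
ft_force: [-0.2, 0.9, -0.0]
gripper_width: 0.0766
t 10.22 pos [ 0.4919 -0.2747  0.113 ] rpy [1.7982e+02 8.0000e-02 9.6600e+01] w 0.0766 f [-0.2  0.9 -0. ] j [ 0.06  0.44  0.5   1.86 -0.26  0.9   0.8 ]
.563,.0155,.115,79.6 shift mm [280.1 104.   -2.1] turn 17.0
```

View pics/s5c.png

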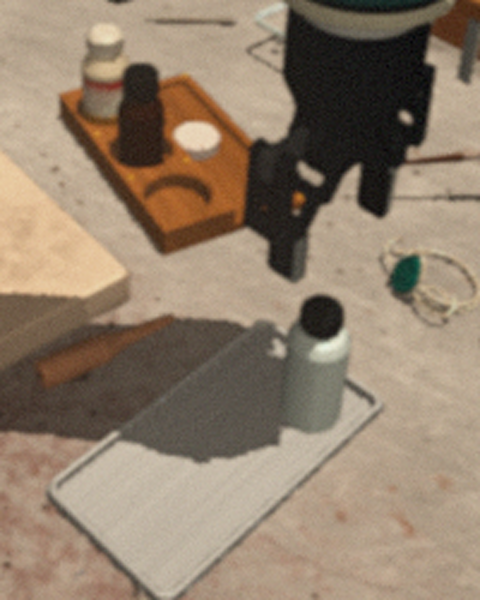

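The tin bottle stands upright at the far end of the tray, at crop (317,370), well inside the rim. The bystanders are untouched. Next is the brown bottle.

```bash
python3 -m pendant '[{"claw":0.8,"xyz":[40,15,-2],"turn":3},{"claw":0.8,"xyz":[90,33,-2],"turn":8},{"claw":0.8,"xyz":[140,52,-2],"turn":12},{"claw":0.8,"xyz":[190,71,-2],"turn":17},{"claw":0.8,"xyz":[235,87,-2],"turn":17},{"claw":0.8,"xyz":[270,100,-2],"turn":17},{"claw":0.8,"xyz":[280,104,-2],"turn":17},{"claw":0.8,"xyz":[280,104,-2],"turn":17}]'
python3 go.py .562,.0155,.0168,79.6
```

```text
time_s: 11.28
tool_pos: [0.5618, 0.0158, 0.1121]
tcp_rot: [-3.141, 0.001, 1.39]
ft_force: [-0.1, -1.0, 0.1]
gripper_width: 0.0771
t 11.28 pos [0.5618 0.0158 0.1121] rpy [-1.7996e+02  3.0000e-02  7.9640e+01] w 0.0771 f [-0.1 -1.   0.1] j [-0.48  0.44  0.5   1.86 -0.26  0.91 -0.04]
.562,.0155,.0168,79.6 shift mm [-0.2  0.3 95.3] turn 0.0
```

```bash
python3 -m pendant '[{"claw":0.8,"xyz":[0,0,35],"turn":0},{"claw":0.8,"xyz":[0,0,65],"turn":0},{"claw":0.8,"xyz":[0,0,85],"turn":0},{"claw":0.8,"xyz":[0,0,92],"turn":0},{"claw":0.8,"xyz":[0,0,95],"turn":0},{"claw":0.8,"xyz":[0,0,95],"turn":0}]'
python3 -m pendant '[{"claw":0.3,"xyz":[0,0,0],"turn":0},{"claw":0.1,"xyz":[0,0,0],"turn":0},{"claw":-0.1,"xyz":[0,0,0],"turn":0},{"claw":-0.3,"xyz":[0,0,0],"turn":0},{"claw":-0.4,"xyz":[0,0,0],"turn":0},{"claw":-0.4,"xyz":[0,0,0],"turn":0}]' 40
python3 -m pendant '[{"claw":-0.4,"xyz":[0,0,-5],"turn":0},{"claw":-0.4,"xyz":[0,0,-15],"turn":0},{"claw":-0.4,"xyz":[0,0,-30],"turn":0},{"claw":-0.4,"xyz":[0,0,-50],"turn":0},{"claw":-0.4,"xyz":[0,0,-60],"turn":0},{"claw":-0.4,"xyz":[0,0,-60],"turn":0}]' 40
python3 go.py .4171,-.2385,.0768,96.6
```

```text
time_s: 12.02
tool_pos: [0.5625, 0.0158, 0.0181]
tcp_rot: [3.141, -0.0, 1.389]
ft_force: [-0.8, -0.1, -0.0]
gripper_width: 0.0765
time_s: 12.78
tool_pos: [0.5623, 0.0159, 0.0179]
tcp_rot: [3.141, -0.0, 1.389]
ft_force: [-0.6, -0.2, 4.7]
gripper_width: 0.0404
time_s: 13.52
tool_pos: [0.5625, 0.016, 0.0783]
tcp_rot: [3.14, -0.001, 1.39]
ft_force: [0.0, -0.0, -1.1]
gripper_width: 0.0404
t 13.53 pos [0.5625 0.016  0.0783] rpy [ 1.7992e+02 -3.0000e-02  7.9620e+01] w 0.0404 f [ 0.  -0.  -1.1] j [-0.46  0.49  0.48  1.88 -0.3   0.84 -0.01]
.4171,-.2385,.0768,96.6 shift mm [-276.6  -97.2    1.3] turn -17.0
```

```bash
python3 -m pendant '[{"claw":-0.4,"xyz":[-20,-7,0],"turn":-2},{"claw":-0.4,"xyz":[-60,-21,0],"turn":-6},{"claw":-0.4,"xyz":[-105,-37,0],"turn":-10},{"claw":-0.4,"xyz":[-150,-53,0],"turn":-14},{"claw":-0.4,"xyz":[-195,-69,0],"turn":-17},{"claw":-0.4,"xyz":[-235,-83,0],"turn":-17},{"claw":-0.4,"xyz":[-265,-93,0],"turn":-17},{"claw":-0.4,"xyz":[-277,-97,0],"turn":-17}]'
python3 -m pendant '[{"claw":-0.4,"xyz":[0,0,0],"turn":0},{"claw":-0.4,"xyz":[0,0,25],"turn":0},{"claw":-0.4,"xyz":[0,0,45],"turn":0},{"claw":-0.4,"xyz":[0,0,57],"turn":0},{"claw":-0.4,"xyz":[0,0,63],"turn":0},{"claw":-0.4,"xyz":[0,0,66],"turn":0},{"claw":-0.4,"xyz":[0,0,66],"turn":0}]'
python3 go.py .4171,-.2385,.0115,96.6
```

```text
time_s: 14.52
tool_pos: [0.4156, -0.2404, 0.0772]
tcp_rot: [-3.141, 0.0, 1.684]
ft_force: [0.2, 0.3, -0.2]
gripper_width: 0.0398
time_s: 15.4
tool_pos: [0.4172, -0.2391, 0.0119]
tcp_rot: [3.141, 0.0, 1.686]
ft_force: [0.5, -0.5, -0.2]
gripper_width: 0.0401
t 15.4 pos [ 0.4172 -0.2391  0.0119] rpy [1.7995e+02 2.0000e-02 9.6620e+01] w 0.0401 f [ 0.5 -0.5 -0.2] j [ 0.1   0.47  0.43  2.11 -0.34  0.62  0.88]
.4171,-.2385,.0115,96.6 shift mm [ 0.6 -0.   0.4] turn 0.0
```

```bash
python3 -m pendant '[{"claw":-0.1,"xyz":[0,0,0.5],"turn":0},{"claw":0.1,"xyz":[0,0,0.5],"turn":0},{"claw":0.4,"xyz":[0,0,0.5],"turn":0},{"claw":0.4,"xyz":[0,0,0.5],"turn":0},{"claw":0.4,"xyz":[0,0,-20],"turn":0},{"claw":0.4,"xyz":[0,0,-50],"turn":0},{"claw":0.5,"xyz":[0,0,-80],"turn":0},{"claw":0.6,"xyz":[0,0,-105],"turn":0}]'
python3 go.py .574,.0833,.115,79.6
```

```text
time_s: 16.4
tool_pos: [0.4167, -0.2391, 0.1177]
tcp_rot: [3.141, 0.0, 1.686]
ft_force: [0.2, -0.3, 0.5]
gripper_width: 0.0683
t 16.4 pos [ 0.4167 -0.2391  0.1177] rpy [1.7998e+02 1.0000e-02 9.6600e+01] w 0.0683 f [ 0.2 -0.3  0.5] j [-0.    0.29  0.53  2.05 -0.19  0.85  0.76]
.574,.0833,.115,79.6 shift mm [302.2 193.3   2.6] turn 17.0
```

```bash
python3 -m pendant '[{"claw":0.8,"xyz":[35,22,0],"turn":3},{"claw":0.8,"xyz":[80,51,0],"turn":8},{"claw":0.8,"xyz":[125,80,0],"turn":12},{"claw":0.8,"xyz":[170,109,0],"turn":17},{"claw":0.8,"xyz":[215,137,0],"turn":17},{"claw":0.8,"xyz":[260,166,0],"turn":17},{"claw":0.8,"xyz":[290,185,0],"turn":17},{"claw":0.8,"xyz":[302,193,0],"turn":17}]'
python3 -m pendant '[{"claw":0.8,"xyz":[0,0,0],"turn":0},{"claw":0.8,"xyz":[0,0,0],"turn":0}]'
python3 go.py .574,.0833,.0188,79.6
```

```text
time_s: 17.4
tool_pos: [0.574, 0.0851, 0.1162]
tcp_rot: [-3.141, 0.0, 1.392]
ft_force: [-0.1, -0.1, -0.2]
gripper_width: 0.0765
time_s: 17.65
tool_pos: [0.5733, 0.0815, 0.1165]
tcp_rot: [-3.141, 0.001, 1.388]
ft_force: [-0.6, -0.1, -0.1]
gripper_width: 0.0765
t 17.65 pos [0.5733 0.0815 0.1165] rpy [-1.7999e+02  3.0000e-02  7.9510e+01] w 0.0765 f [-0.6 -0.1 -0.1] j [-0.54  0.45  0.44  1.82 -0.24  0.93 -0.18]
.574,.0833,.0188,79.6 shift mm [ 2.   0.4 97.7] turn -0.1
```

```bash
python3 -m pendant '[{"claw":0.8,"xyz":[2,0,35],"turn":0},{"claw":0.8,"xyz":[2,0,65],"turn":0},{"claw":0.8,"xyz":[2,0,85],"turn":0},{"claw":0.8,"xyz":[2,0,95],"turn":0},{"claw":0.8,"xyz":[2,0,98],"turn":0},{"claw":0.8,"xyz":[2,0,98],"turn":0}]'
python3 -m pendant '[{"claw":0.4,"xyz":[0,0,0],"turn":0},{"claw":0.2,"xyz":[0,0,0],"turn":0},{"claw":0,"xyz":[0,0,0],"turn":0},{"claw":-0.2,"xyz":[0,0,0],"turn":0},{"claw":-0.3,"xyz":[0,0,0],"turn":0},{"claw":-0.3,"xyz":[0,0,0],"turn":0}]' 40
python3 go.py
```

```text
time_s: 18.4
tool_pos: [0.5744, 0.085, 0.0191]
tcp_rot: [3.141, -0.0, 1.389]
ft_force: [0.2, -1.0, 0.2]
gripper_width: 0.077
time_s: 19.15
tool_pos: [0.5743, 0.0852, 0.019]
tcp_rot: [3.141, -0.0, 1.389]
ft_force: [-1.5, 0.3, 6.2]
gripper_width: 0.0442
t 19.15 pos [0.5743 0.0852 0.019 ] rpy [ 1.7997e+02 -2.0000e-02  7.9610e+01] w 0.0442 f [-1.5  0.3  6.2] j [-0.49  0.59  0.38  1.86 -0.31  0.74 -0.12]
```

```bash
python3 -m pendant '[{"claw":-0.3,"xyz":[0,0,-5],"turn":0},{"claw":-0.3,"xyz":[0,0,-20],"turn":0},{"claw":-0.3,"xyz":[0,0,-45],"turn":0},{"claw":-0.3,"xyz":[0,0,-75],"turn":0},{"claw":-0.3,"xyz":[0,0,-100],"turn":0},{"claw":-0.3,"xyz":[0,0,-115],"turn":0},{"claw":-0.3,"xyz":[0,0,-120],"turn":0},{"claw":-0.3,"xyz":[0,0,-120],"turn":0}]' 40
python3 go.py .3545,-.290,.138,96.6
```

```text
time_s: 20.15
tool_pos: [0.5738, 0.0851, 0.1382]
tcp_rot: [-3.141, 0.0, 1.39]
ft_force: [-0.8, -0.3, -2.0]
gripper_width: 0.044
t 20.15 pos [0.5738 0.0851 0.1382] rpy [-1.7998e+02  1.0000e-02  7.9620e+01] w 0.044 f [-0.8 -0.3 -2. ] j [-0.55  0.43  0.45  1.8  -0.22  0.97 -0.19]
.3545,-.290,.138,96.6 shift mm [-4.085e+02 -1.482e+02  4.000e-01] turn -17.0
```

```bash
python3 -m pendant '[{"claw":-0.3,"xyz":[-20,-7,0],"turn":0},{"claw":-0.3,"xyz":[-60,-22,0],"turn":-3},{"claw":-0.3,"xyz":[-105,-38,0],"turn":-6},{"claw":-0.3,"xyz":[-150,-54,0],"turn":-9},{"claw":-0.3,"xyz":[-195,-71,0],"turn":-12},{"claw":-0.3,"xyz":[-240,-87,0],"turn":-15},{"claw":-0.3,"xyz":[-285,-103,0],"turn":-17},{"claw":-0.3,"xyz":[-320,-116,0],"turn":-17}]'
python3 go.py .3545,-.290,.138,96.6
```

```text
time_s: 21.15
tool_pos: [0.4, -0.2106, 0.138]
tcp_rot: [-3.141, -0.0, 1.685]
ft_force: [1.4, 0.2, -0.9]
gripper_width: 0.0443
t 21.15 pos [ 0.4    -0.2106  0.138 ] rpy [-1.7996e+02 -1.0000e-02  9.6540e+01] w 0.0443 f [ 1.4  0.2 -0.9] j [-0.1   0.2   0.57  2.1  -0.14  0.88  0.67]
.3545,-.290,.138,96.6 shift mm [-73.7 -54.2   0.1] turn -0.1
```

```bash
python3 -m pendant '[{"claw":-0.3,"xyz":[-35,-26,0],"turn":0},{"claw":-0.3,"xyz":[-60,-44,0],"turn":0},{"claw":-0.3,"xyz":[-73,-54,0],"turn":0},{"claw":-0.3,"xyz":[-73,-54,0],"turn":0},{"claw":-0.3,"xyz":[-73,-54,0],"turn":0}]'
python3 go.py .3545,-.290,.0135,96.6
```

```text
time_s: 21.78
tool_pos: [0.3568, -0.287, 0.1382]
tcp_rot: [-3.141, -0.0, 1.686]
ft_force: [0.3, 0.2, -0.7]
gripper_width: 0.0443
t 21.77 pos [ 0.3568 -0.287   0.1382] rpy [-1.7997e+02 -2.0000e-02  9.6610e+01] w 0.0443 f [ 0.3  0.2 -0.7] j [ 0.05  0.22  0.63  2.09 -0.17  0.88  0.89]
.3545,-.290,.0135,96.6 shift mm [ -2.8  -2.5 124.7] turn 0.0
```

```bash
python3 -m pendant '[{"claw":-0.3,"xyz":[-3,-1,30],"turn":0},{"claw":-0.3,"xyz":[-3,-1,65],"turn":0},{"claw":-0.3,"xyz":[-3,-1,95],"turn":0},{"claw":-0.3,"xyz":[-3,-1,113],"turn":0},{"claw":-0.3,"xyz":[-3,-1,121],"turn":0},{"claw":-0.3,"xyz":[-3,-1,124],"turn":0},{"claw":-0.3,"xyz":[-3,-1,125],"turn":0},{"claw":-0.3,"xyz":[-3,-1,125],"turn":0}]'
python3 go.py
```

```text
time_s: 22.78
tool_pos: [0.3567, -0.2907, 0.014]
tcp_rot: [3.141, 0.001, 1.686]
ft_force: [1.1, -0.4, -1.3]
gripper_width: 0.0442
t 22.77 pos [ 0.3567 -0.2907  0.014 ] rpy [1.7996e+02 3.0000e-02 9.6610e+01] w 0.0442 f [ 1.1 -0.4 -1.3] j [ 0.19  0.46  0.51  2.16 -0.39  0.61  1.09]
```

```bash
python3 -m pendant '[{"claw":-0.3,"xyz":[0,0,1],"turn":0},{"claw":0,"xyz":[0,0,1],"turn":0},{"claw":0.2,"xyz":[0,0,1],"turn":0},{"claw":0.5,"xyz":[0,0,1],"turn":0},{"claw":0.5,"xyz":[0,0,1],"turn":0},{"claw":0.5,"xyz":[0,0,-25],"turn":0},{"claw":0.5,"xyz":[0,0,-60],"turn":0},{"claw":0.5,"xyz":[0,0,-100],"turn":0}]'
python3 -m pendant '[{"claw":0.5,"xyz":[0,0,-30],"turn":0},{"claw":0.5,"xyz":[0,0,-30],"turn":0}]'
python3 - <<'E'
from h import *
d=snap('side','s6.png');t=snap('top','t6.png')
hs=cv2.cvtColor(t['color'],cv2.COLOR_RGB2HSV)
m=((hs[...,1]<70)&(hs[...,2]>170)).astype(np.uint8)*255
mm=np.zeros_like(m);mm[140:180,235:295]=m[140:180,235:295]
c,_=cv2.findContours(mm,0,cv2.CHAIN_APPROX_NONE)
for q in c:
  if len(q)>8:
    e=cv2.fitEllipse(q);print(e,ray(t,*e[0],.020).round(4))
hs=cv2.cvtColor(d['color'],cv2.COLOR_RGB2HSV);print('side hsv at tab',hs[218,312],t['color'][162,263])
cv2.imwrite('pics/t6c.png',np.hstack([cv2.resize(d['color'][160:400,230:430,::-1],(400,480)),cv2.resize(t['color'][120:330,200:440,::-1],(400,350))[:0+350].copy() if 0 else cv2.copyMakeBorder(cv2.resize(t['color'][120:330,200:440,::-1],(400,350)),0,130,0,0,cv2.BORDER_CONSTANT)]))
E
python3 go.py
```

```text
time_s: 23.78
tool_pos: [0.3559, -0.2905, 0.1144]
tcp_rot: [-3.141, -0.0, 1.686]
ft_force: [1.1, 0.2, -0.5]
gripper_width: 0.0642
time_s: 24.02
tool_pos: [0.3574, -0.291, 0.1453]
tcp_rot: [3.138, 0.002, 1.686]
ft_force: [0.9, -0.4, -0.6]
gripper_width: 0.0641
((262.4840393066406, 161.69236755371094), (17.017282485961914, 17.80159568786621), 87.1728515625) [0.6192 0.0067 0.02  ]
side hsv at tab [24 39 33] [193 193 157]
t 24.12 pos [ 0.3563 -0.2903  0.1433] rpy [ 1.7999e+02 -1.0000e-02  9.6630e+01] w 0.0639 f [ 1.2  1.6 -0.6] j [ 0.04  0.22  0.65  2.08 -0.17  0.9   0.9 ]
```

View pics/t6c.png

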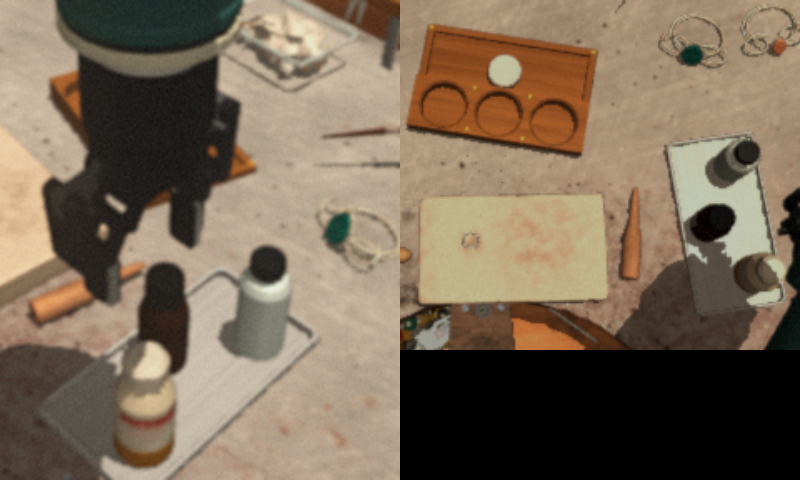

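In both views all three bottles stand upright inside the tray. The wells are empty and the tablet is on the ledge at (0.619, 0.007). Next I'll touch the ledge beside the tablet to calibrate the tip height, with the jaws along the ledge.

```bash
python3 go.py .6076,-.0555,.12,169.6
```

```text
t 24.12 pos [ 0.3563 -0.2903  0.1433] rpy [ 1.7999e+02 -1.0000e-02  9.6630e+01] w 0.0639 f [ 1.2  1.6 -0.6] j [ 0.04  0.22  0.65  2.08 -0.17  0.9   0.9 ]
.6076,-.0555,.12,169.6 shift mm [204.3 276.7  23.4] turn -73.0
```

```bash
python3 -m pendant '[{"claw":0.5,"xyz":[25,34,0],"turn":-9},{"claw":0.3,"xyz":[50,68,0],"turn":-18},{"claw":0,"xyz":[80,108,0],"turn":-28},{"claw":0,"xyz":[110,149,5],"turn":-38},{"claw":0,"xyz":[140,190,10],"turn":-48},{"claw":0,"xyz":[165,224,15],"turn":-58},{"claw":0,"xyz":[190,257,20],"turn":-68},{"claw":0,"xyz":[204,277,23],"turn":-73}]'
python3 -m pendant '[{"claw":0,"xyz":[0,0,0],"turn":0},{"claw":0,"xyz":[0,0,0],"turn":0},{"claw":0,"xyz":[0,0,0],"turn":0}]'
python3 go.py .6076,-.0555,.02,169.6
```

```text
time_s: 25.12
tool_pos: [0.6083, -0.0542, 0.1184]
tcp_rot: [3.141, -0.003, 2.966]
ft_force: [-1.4, -1.0, -0.6]
gripper_width: 0.0428
time_s: 25.5
tool_pos: [0.6074, -0.0569, 0.1203]
tcp_rot: [-3.141, -0.0, 2.958]
ft_force: [-0.4, -0.2, 0.5]
gripper_width: 0.0431
t 25.5 pos [ 0.6074 -0.0569  0.1203] rpy [-1.7998e+02 -2.0000e-02  1.6950e+02] w 0.0431 f [-0.4 -0.2  0.5] j [-0.15  0.48  0.25  1.73 -0.14  0.95  1.54]
.6076,-.0555,.02,169.6 shift mm [1.000e-01 1.500e+00 1.003e+02] turn -0.1
```

```bash
python3 -m pendant '[{"claw":0,"xyz":[0,1,40],"turn":0},{"claw":0,"xyz":[0,1,75],"turn":0},{"claw":0,"xyz":[0,1,92],"turn":0},{"claw":0,"xyz":[0,1,100],"turn":0},{"claw":0,"xyz":[0,1,100],"turn":0}]'
python3 -m pendant '[{"claw":0,"xyz":[0,0,4],"turn":0},{"claw":0,"xyz":[0,0,4],"turn":0}]'
python3 -m pendant '[{"claw":0,"xyz":[0,0,4],"turn":0},{"claw":0,"xyz":[0,0,4],"turn":0}]'
python3 go.py
```

```text
time_s: 26.12
tool_pos: [0.6085, -0.0553, 0.021]
tcp_rot: [-3.142, 0.0, 2.96]
ft_force: [-0.2, 0.3, -0.4]
gripper_width: 0.0427
time_s: 26.38
tool_pos: [0.6084, -0.0551, 0.0169]
tcp_rot: [3.142, 0.001, 2.96]
ft_force: [-0.1, -1.1, -0.8]
gripper_width: 0.0429
time_s: 26.62
tool_pos: [0.608, -0.055, 0.0123]
tcp_rot: [-3.141, -0.0, 2.96]
ft_force: [0.0, 0.6, 0.7]
gripper_width: 0.0425
t 26.62 pos [ 0.608  -0.055   0.0123] rpy [-1.7999e+02 -2.0000e-02  1.6961e+02] w 0.0425 f [0.  0.6 0.7] j [-0.12  0.62  0.21  1.78 -0.18  0.76  1.58]
```

```bash
python3 - <<'E'
from h import *
d=snap('side','s7.png')
cv2.imwrite('pics/s7c.png',cv2.resize(d['color'][150:270,245:365,::-1],None,fx=5,fy=5,interpolation=cv2.INTER_CUBIC))
c=lambda p:((proj(d,p)-[245,150])*5).round(0).tolist()
o=ctrl.get_obs();p=o['tool_pos'];x=np.array([-.186,-.9825,0]);n=np.array([-.9825,.186,0])
for z in(.012,.03,.05):
  q=np.array([p[0],p[1],z]);print(z,c(q+x*.0215+n*.011),c(q+x*.0215-n*.011),c(q-x*.0215+n*.011))
E
```

```text
0.012 [408.0, 456.0] [454.0, 441.0] [358.0, 398.0]
0.03 [410.0, 422.0] [457.0, 407.0] [359.0, 364.0]
0.05 [412.0, 383.0] [459.0, 368.0] [360.0, 326.0]
```

View pics/s7c.png

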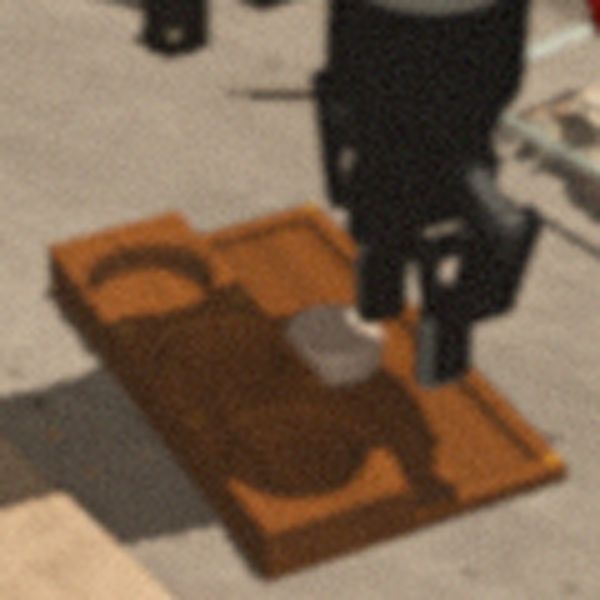

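The near finger tip is at crop (430,388), which corresponds to z ≈ 0.048 with the TCP reading 0.012. That confirms the +36 mm offset. I'll continue down to a light touch.

```bash
python3 -m pendant '[{"claw":0,"xyz":[0,0,12],"turn":0},{"claw":0,"xyz":[0,0,22],"turn":0},{"claw":0,"xyz":[0,0,28],"turn":0},{"claw":0,"xyz":[0,0,30],"turn":0},{"claw":0,"xyz":[0,0,30],"turn":0}]'
for i in 1; do python3 -m pendant '[{"claw":0,"xyz":[0,0,3],"turn":0},{"claw":0,"xyz":[0,0,3],"turn":0}]'; done
python3 -m pendant '[{"claw":0,"xyz":[0,0,2],"turn":0},{"claw":0,"xyz":[0,0,2],"turn":0}]'
python3 go.py
```

```text
time_s: 27.3
tool_pos: [0.6082, -0.0551, -0.0176]
tcp_rot: [-3.141, -0.0, 2.96]
ft_force: [0.0, -0.9, -0.4]
gripper_width: 0.0427
time_s: 27.55
tool_pos: [0.6082, -0.0551, -0.0205]
tcp_rot: [-3.142, -0.0, 2.96]
ft_force: [-0.1, 0.1, -0.4]
gripper_width: 0.0429
time_s: 27.8
tool_pos: [0.6081, -0.0551, -0.0226]
tcp_rot: [-3.141, -0.0, 2.96]
ft_force: [0.4, -0.8, -0.8]
gripper_width: 0.0425
t 27.8 pos [ 0.6081 -0.0551 -0.0226] rpy [-1.7999e+02 -1.0000e-02  1.6961e+02] w 0.0425 f [ 0.4 -0.8 -0.8] j [-0.11  0.68  0.2   1.79 -0.19  0.7   1.59]
```

```bash
python3 -m pendant '[{"claw":0,"xyz":[0,0,2],"turn":0},{"claw":0,"xyz":[0,0,2],"turn":0}]'|grep -E "pos|force"
python3 -m pendant '[{"claw":0,"xyz":[0,0,2],"turn":0},{"claw":0,"xyz":[0,0,2],"turn":0}]'|grep -E "pos|force"
python3 -m pendant '[{"claw":0,"xyz":[0,0,2],"turn":0},{"claw":0,"xyz":[0,0,2],"turn":0}]'|grep -E "pos|force"
python3 - <<'E'
from h import *
d=snap('side','s8.png')
c=d['color'][190:250,300:360].astype(int).sum(2)
p=ctrl.get_obs();print(p['tool_pos'],p['ft_force'])
# dark finger bottom per column
for u in range(322,342,2):
    col=d['color'][190:260,u].astype(int).max(1); k=np.where(col<75)[0]; print(u,k.max()+190 if len(k) else None, end='; ')
E
```

```text
tool_pos: [0.6081, -0.0551, -0.0247]
ft_force: [-0.0, -0.6, 0.0]
tool_pos: [0.6081, -0.0551, -0.0267]
ft_force: [0.1, 0.0, 0.3]
tool_pos: [0.6081, -0.0551, -0.0287]
ft_force: [0.2, -0.1, -0.2]
[ 0.60814942 -0.05509868 -0.02856521] [-0.19520653 -0.49890837 -0.32606981]
322 238; 324 240; 326 242; 328 252; 330 254; 332 253; 334 252; 336 252; 338 249; 340 230;
```

```bash
python3 -m pendant '[{"claw":0,"xyz":[0,0,1.5],"turn":0},{"claw":0,"xyz":[0,0,1.5],"turn":0}]'|grep -E "pos|force"
python3 -m pendant '[{"claw":0,"xyz":[0,0,1.5],"turn":0},{"claw":0,"xyz":[0,0,1.5],"turn":0}]'|grep -E "pos|force"
python3 -m pendant '[{"claw":0,"xyz":[0,0,1],"turn":0},{"claw":0,"xyz":[0,0,1],"turn":0}]'|grep -E "pos|force"
python3 -m pendant '[{"claw":0,"xyz":[0,0,1],"turn":0},{"claw":0,"xyz":[0,0,1],"turn":0}]'|grep -E "pos|force"
```

```text
tool_pos: [0.6081, -0.0551, -0.0301]
ft_force: [-0.3, -0.2, -0.7]
tool_pos: [0.6081, -0.055, -0.0316]
ft_force: [0.1, -0.5, 0.1]
tool_pos: [0.6081, -0.0551, -0.0326]
ft_force: [-0.5, -0.4, 0.1]
tool_pos: [0.6083, -0.0551, -0.0331]
ft_force: [-4.0, 1.0, 9.1]
```

Contact came at TCP z = −0.0328, with the tips at 43 mm opening. That puts the tablet grasp at TCP −0.029.

```bash
python3 -m pendant '[{"claw":0,"xyz":[0,0,-15],"turn":0},{"claw":0,"xyz":[0,0,-35],"turn":0},{"claw":0.4,"xyz":[0,0,-50],"turn":0},{"claw":0.6,"xyz":[0,0,-50],"turn":0}]'
python3 go.py .6187,.0065,.017,169.6 .6187,.0065,-.029,169.6
```

```text
time_s: 30.1
tool_pos: [0.6092, -0.0551, 0.0183]
tcp_rot: [3.141, 0.003, 2.96]
ft_force: [-0.0, -0.4, -0.1]
gripper_width: 0.0684
t 30.1 pos [ 0.6092 -0.0551  0.0183] rpy [1.7998e+02 1.5000e-01 1.6962e+02] w 0.0684 f [-0.  -0.4 -0.1] j [-0.12  0.61  0.22  1.78 -0.18  0.76  1.57]
.6187,.0065,.017,169.6 shift mm [ 1.7 62.3  1.3] turn 0.0
.6187,.0065,-.029,169.6 shift mm [ 1.9 62.3 47.3] turn 0.0
```

```bash
python3 -m pendant '[{"claw":0.5,"xyz":[1,25,0],"turn":0},{"claw":0.5,"xyz":[1,50,0],"turn":0},{"claw":0.5,"xyz":[1,62,0],"turn":0},{"claw":0.5,"xyz":[1,62,0],"turn":0},{"claw":0.5,"xyz":[1,62,20],"turn":0},{"claw":0.5,"xyz":[1,62,35],"turn":0},{"claw":0.5,"xyz":[1,62,44],"turn":0},{"claw":0.5,"xyz":[1,62,46],"turn":0}]'
python3 go.py .6187,.0065,-.029,169.6
```

```text
time_s: 31.1
tool_pos: [0.6179, 0.0057, -0.0304]
tcp_rot: [-3.141, -0.001, 2.96]
ft_force: [-1.1, 0.1, 0.6]
gripper_width: 0.0641
t 31.1 pos [ 0.6179  0.0057 -0.0304] rpy [-1.7997e+02 -6.0000e-02  1.6959e+02] w 0.0641 f [-1.1  0.1  0.6] j [-0.2   0.7   0.2   1.77 -0.2   0.69  1.49]
.6187,.0065,-.029,169.6 shift mm [-0.6  0.9 -1.4] turn -0.0
```

```bash
python3 -m pendant '[{"claw":0.3,"xyz":[0,0,-1],"turn":0},{"claw":0.15,"xyz":[0,0,-1],"turn":0},{"claw":0,"xyz":[0,0,-1],"turn":0},{"claw":-0.15,"xyz":[0,0,-1],"turn":0},{"claw":-0.3,"xyz":[0,0,-1],"turn":0},{"claw":-0.3,"xyz":[0,0,-1],"turn":0}]' 30
python3 -m pendant '[{"claw":-0.3,"xyz":[0,0,-5],"turn":0},{"claw":-0.3,"xyz":[0,0,-20],"turn":0},{"claw":-0.3,"xyz":[0,0,-45],"turn":0},{"claw":-0.3,"xyz":[0,0,-75],"turn":0},{"claw":-0.3,"xyz":[0,0,-100],"turn":0},{"claw":-0.3,"xyz":[0,0,-100],"turn":0}]'
python3 go.py .4066,.2719,.07,169.6 .4066,.2719,.07,140
```

```text
time_s: 31.85
tool_pos: [0.6188, 0.0061, -0.0277]
tcp_rot: [3.141, 0.001, 2.96]
ft_force: [-1.8, -0.0, 9.0]
gripper_width: 0.0414
time_s: 32.6
tool_pos: [0.6197, 0.0061, 0.0744]
tcp_rot: [3.141, 0.004, 2.96]
ft_force: [0.3, 0.4, -1.1]
gripper_width: 0.0417
t 32.6 pos [0.6197 0.0061 0.0744] rpy [179.94   0.22 169.6 ] w 0.0417 f [ 0.3  0.4 -1.1] j [-0.23  0.55  0.23  1.74 -0.16  0.87  1.46]
.4066,.2719,.07,169.6 shift mm [257.6 223.    3.6] turn 0.0
.4066,.2719,.07,140 shift mm [257.6 223.    3.6] turn 29.6
```

```bash
python3 -m pendant '[{"claw":-0.3,"xyz":[25,22,0],"turn":0},{"claw":-0.3,"xyz":[60,52,0],"turn":0},{"claw":-0.3,"xyz":[100,87,0],"turn":0},{"claw":-0.3,"xyz":[140,121,0],"turn":0},{"claw":-0.3,"xyz":[180,156,0],"turn":0},{"claw":-0.3,"xyz":[220,190,0],"turn":0},{"claw":-0.3,"xyz":[248,215,0],"turn":0},{"claw":-0.3,"xyz":[257,223,0],"turn":0}]'
python3 -m pendant '[{"claw":-0.3,"xyz":[0,0,0],"turn":0},{"claw":-0.3,"xyz":[0,0,0],"turn":0}]'
python3 go.py .4066,.2719,-.026,169.6
python3 - <<'E'
from h import *
import cv2
d=np.load('pics/side0.png.npz');im=cv2.imread('pics/side0.png');g=cv2.cvtColor(im,6)
m=np.zeros_like(g);m[180:220,140:205]=((g<95)*255).astype(np.uint8)[180:220,140:205]
c=max(cv2.findContours(m,0,1)[0],key=cv2.contourArea);e=cv2.fitEllipse(c);print(e,ray(d,*e[0],.011))
snap('side','s9.png')
E
```

```text
time_s: 33.6
tool_pos: [0.4042, 0.2735, 0.0715]
tcp_rot: [3.142, -0.001, 2.963]
ft_force: [0.9, -0.1, -0.8]
gripper_width: 0.0417
time_s: 33.85
tool_pos: [0.4066, 0.2706, 0.0715]
tcp_rot: [-3.141, 0.0, 2.959]
ft_force: [1.0, -0.6, -0.7]
gripper_width: 0.0415
t 33.85 pos [0.4066 0.2706 0.0715] rpy [-1.7997e+02  2.0000e-02  1.6951e+02] w 0.0415 f [ 1.  -0.6 -0.7] j [-0.79  0.35  0.17  2.06 -0.08  0.74  0.81]
.4066,.2719,-.026,169.6 shift mm [ 0.3  1.3 97.4] turn -0.1
((170.9250030517578, 200.45687866210938), (25.95448875427246, 44.810794830322266), 79.11502075195312) [0.40018105 0.26066872 0.011     ]
```

```bash
python3 -m pendant '[{"claw":-0.3,"xyz":[1,-1,30],"turn":0},{"claw":-0.3,"xyz":[1,-1,60],"turn":0},{"claw":-0.3,"xyz":[1,-1,80],"turn":0},{"claw":-0.3,"xyz":[1,-1,90],"turn":0},{"claw":-0.3,"xyz":[1,-1,95],"turn":0},{"claw":-0.3,"xyz":[1,-1,97],"turn":0},{"claw":-0.3,"xyz":[1,-1,97],"turn":0}]'
python3 -m pendant '[{"claw":-0.3,"xyz":[0,0,1],"turn":0},{"claw":-0.3,"xyz":[0,0,1],"turn":0}]'
python3 go.py
python3 - <<'E'
from h import *
d=snap('side','s10.png')
cv2.imwrite('pics/s10c.png',cv2.resize(d['color'][130:240,110:240,::-1],None,fx=5,fy=5,interpolation=cv2.INTER_CUBIC))
E
```

```text
time_s: 34.78
tool_pos: [0.4049, 0.2711, -0.0251]
tcp_rot: [3.141, 0.0, 2.96]
ft_force: [0.6, 0.6, -0.5]
gripper_width: 0.0415
time_s: 35.02
tool_pos: [0.4047, 0.2711, -0.0263]
tcp_rot: [3.141, 0.0, 2.96]
ft_force: [-0.7, -0.5, -0.7]
gripper_width: 0.0412
t 35.02 pos [ 0.4047  0.2711 -0.0263] rpy [1.7999e+02 1.0000e-02 1.6962e+02] w 0.0412 f [-0.7 -0.5 -0.7] j [-0.76  0.53  0.13  2.1  -0.13  0.53  0.85]
```

View pics/s10c.png

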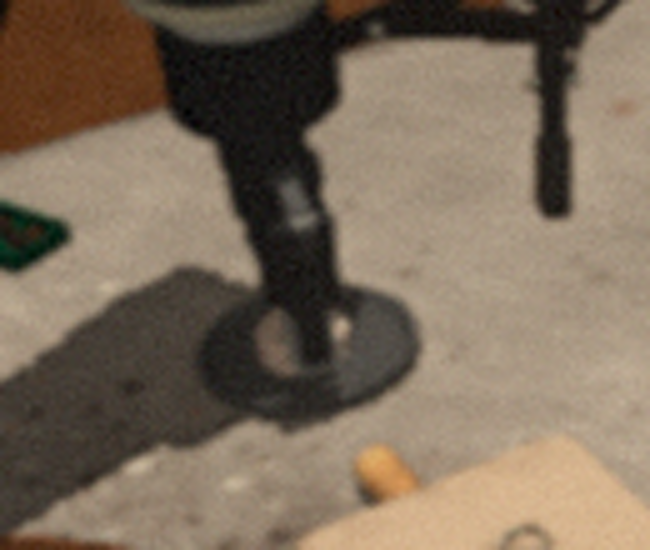

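The tablet sits between the fingers near the middle of the dish: tablet at crop (305,340), dish centre at (310,350). I'll lower the last bit and release.

```bash
python3 -m pendant '[{"claw":-0.3,"xyz":[0,0,1],"turn":0},{"claw":-0.3,"xyz":[0,0,1],"turn":0}]'
python3 -m pendant '[{"claw":0.05,"xyz":[0,0,0.3],"turn":0},{"claw":0.15,"xyz":[0,0,0],"turn":0},{"claw":0.2,"xyz":[0,0,0],"turn":0},{"claw":0.2,"xyz":[0,0,0],"turn":0},{"claw":0.2,"xyz":[0,0,-15],"turn":0},{"claw":0.2,"xyz":[0,0,-45],"turn":0},{"claw":0.2,"xyz":[0,0,-95],"turn":0},{"claw":0.2,"xyz":[0,0,-145],"turn":0}]'
python3 go.py .3555,-.2905,.15,96.6
```

```text
time_s: 35.33
tool_pos: [0.4048, 0.2711, -0.0269]
tcp_rot: [3.141, 0.0, 2.96]
ft_force: [-4.7, -2.8, 18.7]
gripper_width: 0.0416
time_s: 36.33
tool_pos: [0.4045, 0.2707, 0.1199]
tcp_rot: [3.142, 0.0, 2.96]
ft_force: [-0.4, -0.6, -0.3]
gripper_width: 0.0512
t 36.33 pos [0.4045 0.2707 0.1199] rpy [1.7999e+02 2.0000e-02 1.6960e+02] w 0.0512 f [-0.4 -0.6 -0.3] j [-0.82  0.27  0.19  2.03 -0.07  0.85  0.8 ]
.3555,-.2905,.15,96.6 shift mm [ -53.1 -560.8  -30.1] turn 73.0
```

```bash
python3 -m pendant '[{"claw":0.3,"xyz":[-4,-40,-15],"turn":6},{"claw":0.5,"xyz":[-9,-90,-25],"turn":13},{"claw":0.5,"xyz":[-14,-140,-30],"turn":20},{"claw":0.5,"xyz":[-18,-190,-30],"turn":27},{"claw":0.5,"xyz":[-23,-240,-30],"turn":34},{"claw":0.5,"xyz":[-28,-290,-30],"turn":41},{"claw":0.5,"xyz":[-33,-340,-30],"turn":48},{"claw":0.5,"xyz":[-36,-380,-30],"turn":54}]'
python3 go.py .3565,-.2905,.15,96.6
```

```text
time_s: 37.33
tool_pos: [0.3711, -0.111, 0.1484]
tcp_rot: [3.14, -0.0, 2.013]
ft_force: [0.3, 0.4, -0.1]
gripper_width: 0.0642
t 37.33 pos [ 0.3711 -0.111   0.1484] rpy [ 1.7991e+02 -2.0000e-02  1.1533e+02] w 0.0642 f [ 0.3  0.4 -0.1] j [-0.39  0.04  0.63  2.23 -0.03  0.88  0.69]
.3565,-.2905,.15,96.6 shift mm [-156.   -90.    -1.8] turn 18.7
```

```bash
python3 -m pendant '[{"claw":0.5,"xyz":[-40,-23,0],"turn":5},{"claw":0.5,"xyz":[-85,-49,0],"turn":10},{"claw":0.5,"xyz":[-125,-72,0],"turn":15},{"claw":0.5,"xyz":[-150,-86,0],"turn":19},{"claw":0.5,"xyz":[-156,-90,0],"turn":19},{"claw":0.5,"xyz":[-156,-90,0],"turn":19},{"claw":0.5,"xyz":[-156,-90,0],"turn":19}]'
python3 go.py .3565,-.2905,.0135,96.6
python3 - <<'E'
from h import *
t=snap('top','t11.png');d=snap('side','s11.png')
hs=cv2.cvtColor(t['color'],cv2.COLOR_RGB2HSV)
m=np.zeros((420,560),np.uint8);m[240:292,110:162]=((hs[...,2]>130)*255).astype(np.uint8)[240:292,110:162]
m2=np.zeros_like(m);cv2.circle(m2,(136,265),22,255,-1);m&=m2
for q in cv2.findContours(m,0,1)[0]:
  if len(q)>5:
    e=cv2.fitEllipse(q);print('tab in dish',e,ray(t,*e[0],.021).round(3))
E
```

```text
time_s: 38.2
tool_pos: [0.3581, -0.2878, 0.1477]
tcp_rot: [3.141, -0.001, 1.688]
ft_force: [0.3, -0.3, -0.3]
gripper_width: 0.0642
t 38.2 pos [ 0.3581 -0.2878  0.1477] rpy [ 1.7997e+02 -4.0000e-02  9.6710e+01] w 0.0642 f [ 0.3 -0.3 -0.3] j [-0.1   0.23  0.8   2.08 -0.21  0.91  0.94]
.3565,-.2905,.0135,96.6 shift mm [ -2.6  -2.  134.2] turn 0.1
tab in dish ((134.2428436279297, 265.7267761230469), (19.378707885742188, 20.313688278198242), 42.389434814453125) [0.406 0.272 0.021]
```

The tablet measures as a round 19–20 px disc, centred in the dish at (0.406, 0.272). Now I'll return the flux bottle.

```bash
python3 -m pendant '[{"claw":0.5,"xyz":[-2,-2,45],"turn":0},{"claw":0.5,"xyz":[-2,-2,90],"turn":0},{"claw":0.5,"xyz":[-2,-2,115],"turn":0},{"claw":0.5,"xyz":[-2,-2,129],"turn":0},{"claw":0.5,"xyz":[-2,-2,134],"turn":0},{"claw":0.5,"xyz":[-2,-2,134],"turn":0}]'
python3 -m pendant '[{"claw":0.3,"xyz":[0,0,0],"turn":0},{"claw":0.1,"xyz":[0,0,0],"turn":0},{"claw":0,"xyz":[0,0,0],"turn":0},{"claw":-0.2,"xyz":[0,0,0],"turn":0},{"claw":-0.3,"xyz":[0,0,0],"turn":0},{"claw":-0.3,"xyz":[0,0,0],"turn":0}]' 40
python3 go.py
```

```text
time_s: 39.05
tool_pos: [0.3564, -0.2912, 0.0141]
tcp_rot: [3.141, 0.0, 1.686]
ft_force: [0.9, 0.4, -0.1]
gripper_width: 0.064
time_s: 39.8
tool_pos: [0.3565, -0.2912, 0.0141]
tcp_rot: [3.141, 0.0, 1.686]
ft_force: [-1.7, 2.2, 12.2]
gripper_width: 0.0444
t 39.8 pos [ 0.3565 -0.2912  0.0141] rpy [1.7994e+02 1.0000e-02 9.6610e+01] w 0.0444 f [-1.7  2.2 12.2] j [ 0.09  0.49  0.64  2.16 -0.49  0.63  1.19]
```

```bash
python3 -m pendant '[{"claw":-0.3,"xyz":[0,0,-5],"turn":0},{"claw":-0.3,"xyz":[0,0,-20],"turn":0},{"claw":-0.3,"xyz":[0,0,-45],"turn":0},{"claw":-0.3,"xyz":[0,0,-75],"turn":0},{"claw":-0.3,"xyz":[0,0,-105],"turn":0},{"claw":-0.3,"xyz":[0,0,-120],"turn":0},{"claw":-0.3,"xyz":[0,0,-125],"turn":0},{"claw":-0.3,"xyz":[0,0,-125],"turn":0}]' 40
python3 go.py .574,.0842,.138,79.6
```

```text
time_s: 40.8
tool_pos: [0.3559, -0.2908, 0.1382]
tcp_rot: [-3.141, -0.0, 1.686]
ft_force: [-0.7, -0.1, -2.6]
gripper_width: 0.0444
t 40.8 pos [ 0.3559 -0.2908  0.1382] rpy [-1.7999e+02 -1.0000e-02  9.6620e+01] w 0.0444 f [-0.7 -0.1 -2.6] j [-0.1   0.26  0.82  2.09 -0.24  0.89  0.97]
.574,.0842,.138,79.6 shift mm [3.474e+02 2.599e+02 3.000e-01] turn 17.0
```

```bash
python3 -m pendant '[{"claw":-0.3,"xyz":[15,11,0],"turn":0},{"claw":-0.3,"xyz":[45,34,0],"turn":3},{"claw":-0.3,"xyz":[80,60,0],"turn":6},{"claw":-0.3,"xyz":[120,90,0],"turn":9},{"claw":-0.3,"xyz":[160,120,0],"turn":12},{"claw":-0.3,"xyz":[200,150,0],"turn":15},{"claw":-0.3,"xyz":[240,180,0],"turn":17},{"claw":-0.3,"xyz":[275,206,0],"turn":17}]' >/dev/null
python3 -m pendant '[{"claw":-0.3,"xyz":[32,13,0],"turn":0},{"claw":-0.3,"xyz":[55,20,0],"turn":0},{"claw":-0.3,"xyz":[55,20,0],"turn":0}]' > /dev/null
python3 go.py .574,.0842,.138,79.6
```

```text
t 42.17 pos [0.5586 0.0574 0.1375] rpy [-1.7994e+02  5.0000e-02  7.9710e+01] w 0.0444 f [ 0.   0.2 -1.9] j [-0.69  0.44  0.68  1.85 -0.33  0.97 -0.04]
.574,.0842,.138,79.6 shift mm [29.1 10.3 -0.5] turn 0.1
```

```bash
python3 -m pendant '[{"claw":-0.3,"xyz":[15,5,0],"turn":0},{"claw":-0.3,"xyz":[29,10,0],"turn":0},{"claw":-0.3,"xyz":[29,10,0],"turn":0},{"claw":-0.3,"xyz":[29,10,0],"turn":0}]' >/dev/null
python3 go.py .574,.0842,.022,79.6
```

```text
t 42.67 pos [0.5736 0.0826 0.1385] rpy [-1.800e+02  2.000e-02  7.959e+01] w 0.0441 f [ 0.3 -0.3 -1.7] j [-0.71  0.47  0.67  1.8  -0.35  0.99 -0.08]
.574,.0842,.022,79.6 shift mm [1.700e+00 1.000e-01 1.165e+02] turn -0.0
```

```bash
python3 -m pendant '[{"claw":-0.3,"xyz":[0,0,30],"turn":0},{"claw":-0.3,"xyz":[0,0,60],"turn":0},{"claw":-0.3,"xyz":[0,0,80],"turn":0},{"claw":-0.3,"xyz":[0,0,95],"turn":0},{"claw":-0.3,"xyz":[0,0,106],"turn":0},{"claw":-0.3,"xyz":[0,0,113],"turn":0},{"claw":-0.3,"xyz":[0,0,117],"turn":0},{"claw":-0.3,"xyz":[0,0,117],"turn":0}]'
python3 go.py .574,.0842,.020,79.6
```

```text
time_s: 43.68
tool_pos: [0.5738, 0.083, 0.0216]
tcp_rot: [3.141, 0.0, 1.389]
ft_force: [-1.1, -0.1, -1.4]
gripper_width: 0.0441
t 43.67 pos [0.5738 0.083  0.0216] rpy [179.99   0.    79.61] w 0.0441 f [-1.1 -0.1 -1.4] j [-0.63  0.63  0.57  1.87 -0.47  0.78  0.02]
.574,.0842,.020,79.6 shift mm [1.2 0.  1.6] turn 0.0
```

```bash
python3 -m pendant '[{"claw":-0.3,"xyz":[0,0,1.5],"turn":0},{"claw":-0.3,"xyz":[0,0,1.5],"turn":0}]'
python3 -m pendant '[{"claw":0,"xyz":[0,0,0],"turn":0},{"claw":0.3,"xyz":[0,0,0],"turn":0},{"claw":0.5,"xyz":[0,0,0],"turn":0},{"claw":0.5,"xyz":[0,0,0],"turn":0},{"claw":0.5,"xyz":[0,0,-20],"turn":0},{"claw":0.5,"xyz":[0,0,-50],"turn":0},{"claw":0.5,"xyz":[0,0,-85],"turn":0},{"claw":0.5,"xyz":[0,0,-110],"turn":0}]'
python3 go.py .4172,-.2391,.13,96.6
```

```text
time_s: 43.92
tool_pos: [0.5739, 0.0831, 0.0202]
tcp_rot: [3.141, -0.0, 1.389]
ft_force: [1.0, -0.1, -0.6]
gripper_width: 0.0442
time_s: 44.92
tool_pos: [0.5741, 0.0829, 0.1328]
tcp_rot: [3.14, -0.001, 1.389]
ft_force: [0.7, 0.7, -0.2]
gripper_width: 0.0641
t 44.92 pos [0.5741 0.0829 0.1328] rpy [ 1.799e+02 -4.000e-02  7.959e+01] w 0.0641 f [ 0.7  0.7 -0.2] j [-0.71  0.48  0.67  1.81 -0.35  0.98 -0.07]
.4172,-.2391,.13,96.6 shift mm [-345.   -96.2    2.4] turn -17.0
```

```bash
python3 -m pendant '[{"claw":0.5,"xyz":[-45,-12,0],"turn":-3},{"claw":0.5,"xyz":[-95,-26,0],"turn":-7},{"claw":0.5,"xyz":[-145,-40,0],"turn":-11},{"claw":0.5,"xyz":[-195,-54,0],"turn":-15},{"claw":0.5,"xyz":[-245,-68,0],"turn":-17},{"claw":0.5,"xyz":[-295,-82,0],"turn":-17},{"claw":0.5,"xyz":[-335,-93,0],"turn":-17},{"claw":0.5,"xyz":[-345,-96,0],"turn":-17}]' >/dev/null
python3 -m pendant '[{"claw":0.5,"xyz":[0,0,0],"turn":0},{"claw":0.5,"xyz":[0,0,0],"turn":0}]'>/dev/null
python3 go.py .4172,-.2391,.0119,96.6
```

```text
t 46.17 pos [ 0.4178 -0.2379  0.1303] rpy [ 1.7998e+02 -1.0000e-02  9.6700e+01] w 0.0644 f [ 0.4  1.3 -0. ] j [-0.18  0.3   0.75  2.05 -0.26  0.89  0.83]
.4172,-.2391,.0119,96.6 shift mm [ -1.1  -0.8 118.4] turn 0.1
```

```bash
python3 -m pendant '[{"claw":0.5,"xyz":[-1,-1,40],"turn":0},{"claw":0.5,"xyz":[-1,-1,80],"turn":0},{"claw":0.5,"xyz":[-1,-1,103],"turn":0},{"claw":0.5,"xyz":[-1,-1,114],"turn":0},{"claw":0.5,"xyz":[-1,-1,118],"turn":0},{"claw":0.5,"xyz":[-1,-1,118],"turn":0}]' >/dev/null
python3 -m pendant '[{"claw":0.3,"xyz":[0,0,0],"turn":0},{"claw":0.1,"xyz":[0,0,0],"turn":0},{"claw":-0.1,"xyz":[0,0,0],"turn":0},{"claw":-0.3,"xyz":[0,0,0],"turn":0},{"claw":-0.4,"xyz":[0,0,0],"turn":0},{"claw":-0.4,"xyz":[0,0,0],"turn":0}]' 40
python3 -m pendant '[{"claw":-0.4,"xyz":[0,0,-5],"turn":0},{"claw":-0.4,"xyz":[0,0,-20],"turn":0},{"claw":-0.4,"xyz":[0,0,-40],"turn":0},{"claw":-0.4,"xyz":[0,0,-60],"turn":0},{"claw":-0.4,"xyz":[0,0,-75],"turn":0},{"claw":-0.4,"xyz":[0,0,-75],"turn":0}]' 40
python3 go.py .5613,.0155,.087,79.6
```

```text
time_s: 47.68
tool_pos: [0.4166, -0.2402, 0.0125]
tcp_rot: [3.141, 0.0, 1.686]
ft_force: [0.1, 0.7, 7.0]
gripper_width: 0.04
time_s: 48.42
tool_pos: [0.4168, -0.2401, 0.0881]
tcp_rot: [3.14, 0.001, 1.687]
ft_force: [-0.7, -0.6, -1.6]
gripper_width: 0.0399
t 48.42 pos [ 0.4168 -0.2401  0.0881] rpy [1.7989e+02 3.0000e-02 9.6630e+01] w 0.0399 f [-0.7 -0.6 -1.6] j [-0.14  0.38  0.71  2.08 -0.34  0.8   0.9 ]
.5613,.0155,.087,79.6 shift mm [237.2 173.1   1.3] turn 17.0
```

```bash
python3 -m pendant '[{"claw":-0.4,"xyz":[15,11,0],"turn":2},{"claw":-0.4,"xyz":[50,36,0],"turn":5},{"claw":-0.4,"xyz":[90,66,0],"turn":9},{"claw":-0.4,"xyz":[130,95,0],"turn":13},{"claw":-0.4,"xyz":[170,124,0],"turn":17},{"claw":-0.4,"xyz":[205,150,0],"turn":17},{"claw":-0.4,"xyz":[229,167,0],"turn":17},{"claw":-0.4,"xyz":[237,173,0],"turn":17}]' >/dev/null
python3 -m pendant '[{"claw":-0.4,"xyz":[0,0,0],"turn":0},{"claw":-0.4,"xyz":[0,0,0],"turn":0}]'>/dev/null
python3 go.py .5613,.0155,.0195,79.6
```

```text
t 49.67 pos [0.5602 0.0139 0.0869] rpy [-1.7998e+02  3.0000e-02  7.9520e+01] w 0.04 f [ 0.8 -1.3 -1.3] j [-0.62  0.52  0.7   1.89 -0.43  0.88  0.11]
.5613,.0155,.0195,79.6 shift mm [ 1.8  0.8 67.4] turn -0.1
```

```bash
python3 -m pendant '[{"claw":-0.4,"xyz":[1,0,20],"turn":0},{"claw":-0.4,"xyz":[1,0,38],"turn":0},{"claw":-0.4,"xyz":[1,0,52],"turn":0},{"claw":-0.4,"xyz":[1,0,61],"turn":0},{"claw":-0.4,"xyz":[1,0,66],"turn":0},{"claw":-0.4,"xyz":[1,0,67.5],"turn":0},{"claw":-0.4,"xyz":[1,0,67.5],"turn":0}]'
python3 -m pendant '[{"claw":-0.4,"xyz":[0,0,1],"turn":0},{"claw":-0.4,"xyz":[0,0,1],"turn":0}]'
```

```text
time_s: 50.55
tool_pos: [0.5611, 0.0162, 0.0198]
tcp_rot: [3.141, -0.0, 1.389]
ft_force: [0.8, -0.3, -1.3]
gripper_width: 0.0399
time_s: 50.8
tool_pos: [0.561, 0.0163, 0.0187]
tcp_rot: [3.141, -0.0, 1.39]
ft_force: [0.1, 0.3, -1.3]
gripper_width: 0.0401
```

```bash
python3 -m pendant '[{"claw":-0.4,"xyz":[0,0,0.7],"turn":0},{"claw":-0.1,"xyz":[0,0,0.7],"turn":0},{"claw":0.2,"xyz":[0,0,0.7],"turn":0},{"claw":0.5,"xyz":[0,0,0.7],"turn":0},{"claw":0.5,"xyz":[0,0,0.7],"turn":0},{"claw":0.5,"xyz":[0,0,-20],"turn":0},{"claw":0.5,"xyz":[0,0,-60],"turn":0},{"claw":0.5,"xyz":[0,0,-110],"turn":0}]'
python3 go.py .491,-.2742,.127,96.6
```

```text
time_s: 51.8
tool_pos: [0.5605, 0.0159, 0.1306]
tcp_rot: [-3.141, 0.001, 1.389]
ft_force: [1.4, 0.7, -0.2]
gripper_width: 0.0639
t 51.8 pos [0.5605 0.0159 0.1306] rpy [-1.7997e+02  3.0000e-02  7.9580e+01] w 0.0639 f [ 1.4  0.7 -0.2] j [-0.66  0.47  0.74  1.86 -0.38  0.97  0.07]
.491,-.2742,.127,96.6 shift mm [-297.9  -15.9    3.7] turn -17.0
```

```bash
python3 -m pendant '[{"claw":0.5,"xyz":[-40,-2,0],"turn":-3},{"claw":0.5,"xyz":[-90,-5,0],"turn":-7},{"claw":0.5,"xyz":[-140,-8,0],"turn":-11},{"claw":0.5,"xyz":[-190,-10,0],"turn":-15},{"claw":0.5,"xyz":[-240,-13,0],"turn":-17},{"claw":0.5,"xyz":[-285,-15,0],"turn":-17},{"claw":0.5,"xyz":[-298,-16,0],"turn":-17},{"claw":0.5,"xyz":[-298,-16,0],"turn":-17}]' >/dev/null
python3 -m pendant '[{"claw":0.5,"xyz":[0,0,0],"turn":0},{"claw":0.5,"xyz":[0,0,0],"turn":0}]'>/dev/null
python3 go.py .491,-.2742,.0105,96.6
```

```text
t 53.05 pos [ 0.492  -0.2727  0.1286] rpy [ 1.7999e+02 -1.0000e-02  9.6720e+01] w 0.0639 f [ 0.7  0.3 -0.4] j [-0.1   0.46  0.71  1.85 -0.37  0.96  0.89]
.491,-.2742,.0105,96.6 shift mm [ -1.4  -1.2 118.1] turn 0.1
```

```bash
python3 -m pendant '[{"claw":0.5,"xyz":[-1,-1,40],"turn":0},{"claw":0.5,"xyz":[-1,-1,80],"turn":0},{"claw":0.5,"xyz":[-1,-1,103],"turn":0},{"claw":0.5,"xyz":[-1,-1,113],"turn":0},{"claw":0.5,"xyz":[-1,-1,117],"turn":0},{"claw":0.5,"xyz":[-1,-1,117],"turn":0}]' >/dev/null
python3 -m pendant '[{"claw":0.3,"xyz":[0,0,0],"turn":0},{"claw":0.1,"xyz":[0,0,0],"turn":0},{"claw":-0.1,"xyz":[0,0,0],"turn":0},{"claw":-0.3,"xyz":[0,0,0],"turn":0},{"claw":-0.4,"xyz":[0,0,0],"turn":0},{"claw":-0.4,"xyz":[0,0,0],"turn":0}]' 40
python3 -m pendant '[{"claw":-0.4,"xyz":[0,0,-5],"turn":0},{"claw":-0.4,"xyz":[0,0,-20],"turn":0},{"claw":-0.4,"xyz":[0,0,-40],"turn":0},{"claw":-0.4,"xyz":[0,0,-60],"turn":0},{"claw":-0.4,"xyz":[0,0,-75],"turn":0},{"claw":-0.4,"xyz":[0,0,-75],"turn":0}]' 40
python3 go.py .5475,-.0540,.086,79.6
```

```text
time_s: 54.55
tool_pos: [0.491, -0.2754, 0.0121]
tcp_rot: [3.141, 0.001, 1.686]
ft_force: [-0.9, -0.0, 7.4]
gripper_width: 0.0407
time_s: 55.3
tool_pos: [0.4912, -0.2753, 0.0878]
tcp_rot: [3.14, 0.001, 1.686]
ft_force: [-0.2, -0.5, -1.4]
gripper_width: 0.0408
t 55.3 pos [ 0.4912 -0.2753  0.0878] rpy [1.7989e+02 5.0000e-02 9.6620e+01] w 0.0408 f [-0.2 -0.5 -1.4] j [-0.07  0.52  0.68  1.88 -0.42  0.88  0.93]
.5475,-.0540,.086,79.6 shift mm [213.3  81.4   1.8] turn 17.0
```

Place height: TCP z ≈ 0.0181.

```bash
python3 -m pendant '[{"claw":-0.4,"xyz":[15,6,0],"turn":2},{"claw":-0.4,"xyz":[50,19,0],"turn":5},{"claw":-0.4,"xyz":[90,34,0],"turn":9},{"claw":-0.4,"xyz":[130,50,0],"turn":13},{"claw":-0.4,"xyz":[165,63,0],"turn":17},{"claw":-0.4,"xyz":[195,74,0],"turn":17},{"claw":-0.4,"xyz":[213,81,0],"turn":17},{"claw":-0.4,"xyz":[213,81,0],"turn":17}]' >/dev/null
python3 -m pendant '[{"claw":-0.4,"xyz":[0,0,0],"turn":0},{"claw":-0.4,"xyz":[0,0,0],"turn":0}]'>/dev/null
python3 go.py .5475,-.0540,.0191,79.6
```

```text
t 56.55 pos [ 0.5462 -0.0554  0.0866] rpy [1.800e+02 2.000e-02 7.951e+01] w 0.041 f [ 0.7 -0.8 -1. ] j [-0.54  0.52  0.75  1.92 -0.45  0.88  0.26]
.5475,-.0540,.0191,79.6 shift mm [ 1.6  1.  67.5] turn -0.1
```

```bash
python3 -m pendant '[{"claw":-0.4,"xyz":[1,0,20],"turn":0},{"claw":-0.4,"xyz":[1,0,38],"turn":0},{"claw":-0.4,"xyz":[1,0,52],"turn":0},{"claw":-0.4,"xyz":[1,0,61],"turn":0},{"claw":-0.4,"xyz":[1,0,66],"turn":0},{"claw":-0.4,"xyz":[1,0,68],"turn":0},{"claw":-0.4,"xyz":[1,0,68],"turn":0}]'
python3 -m pendant '[{"claw":-0.4,"xyz":[0,0,1],"turn":0},{"claw":-0.4,"xyz":[0,0,1],"turn":0}]'
```

```text
time_s: 57.42
tool_pos: [0.5468, -0.0532, 0.0187]
tcp_rot: [3.141, -0.0, 1.389]
ft_force: [-0.1, -1.1, -1.3]
gripper_width: 0.0408
time_s: 57.68
tool_pos: [0.5471, -0.0533, 0.0181]
tcp_rot: [3.141, -0.0, 1.389]
ft_force: [-1.1, 0.1, 6.1]
gripper_width: 0.0405
```

```bash
python3 -m pendant '[{"claw":-0.1,"xyz":[0,0,0],"turn":0},{"claw":0.2,"xyz":[0,0,0],"turn":0},{"claw":0.5,"xyz":[0,0,0],"turn":0},{"claw":0.5,"xyz":[0,0,0],"turn":0},{"claw":0.5,"xyz":[0,0,-20],"turn":0},{"claw":0.5,"xyz":[0,0,-60],"turn":0},{"claw":0.5,"xyz":[0,0,-110],"turn":0},{"claw":0.5,"xyz":[0,0,-130],"turn":0}]' >/dev/null
python3 -m pendant '[{"claw":0.5,"xyz":[-50,-20,0],"turn":0},{"claw":0.5,"xyz":[-100,-40,0],"turn":0},{"claw":0.5,"xyz":[-150,-60,0],"turn":0},{"claw":0.5,"xyz":[-200,-80,0],"turn":0},{"claw":0.5,"xyz":[-250,-100,0],"turn":0},{"claw":0.5,"xyz":[-260,-105,0],"turn":0},{"claw":0.5,"xyz":[-260,-105,0],"turn":0},{"claw":0.5,"xyz":[-260,-105,0],"turn":0}]'
python3 - <<'E'
from h import *
t=snap('top','t12.png');d=snap('side','s12.png')
a=cv2.resize(t['color'][120:320,90:420,::-1],(800,485))
cv2.imwrite('pics/fin1.png',a)
b=cv2.resize(d['color'][150:350,130:430,::-1],(800,533));cv2.imwrite('pics/fin2.png',b)
E
```

```text
time_s: 59.68
tool_pos: [0.3973, -0.2889, 0.1475]
tcp_rot: [-3.142, -0.0, 1.391]
ft_force: [-0.9, -0.0, 0.9]
gripper_width: 0.0642
```

View pics/fin1.png

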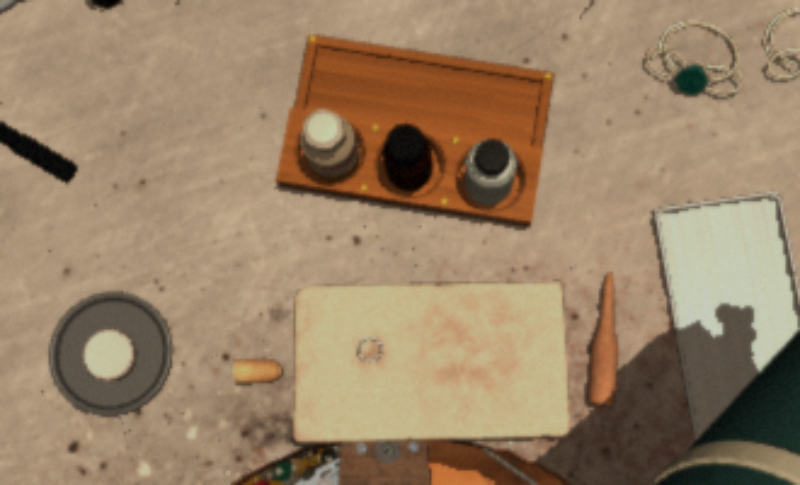

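View pics/fin2.png

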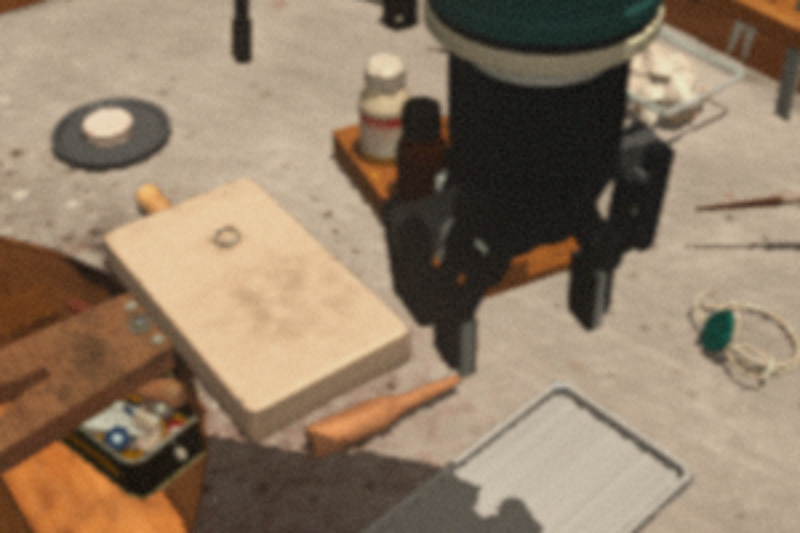

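The top view shows the bottles upright in their own wells: flux at (330,145), brown at (408,155) and tin at (490,172). The tablet lies flat in the dish at (108,355) and the tray is empty. The clamp, finger guard and bangle are where they started. The side view agrees, and the gripper is clear of everything.

```bash
python3 -c "
from cell import ctrl
print(ctrl.hand_in())"
```

```text
the job is handed in; nothing more can be done
None
```

The job is done and handed in at about 60 s of the 134 s allowed. I moved the tin, brown and flux bottles into the drip tray. I then laid the borax tablet in the slate dish and put the flux, brown and tin bottles back in their own wells.

**Last checks:**
- **Bottles:** the final top view shows all three upright in their original wells. The final side view agrees for flux and brown, but the gripper hides the tin bottle there.
- **Tablet:** it lies flat in the dish, measured at (0.406, 0.272), right at the dish centre I took from the top view.
- **Tray and bystanders:** the tray is empty, and the clamp, finger guard and bangle look unmoved. I judged that by eye.
- **Forces:** the gripper touched nothing at hand-in. The largest wrist force in the readings was about 19 N, as the tablet touched the dish floor.

**Disagreements:**
- **Finger height:** the finger tips sat about 38 mm above the reported TCP. My first grip on the tin bottle therefore closed on its shoulder without lifting it, so I opened, lowered and gripped again. I later confirmed the offset by touching the caddy's ledge.
- **Dish position:** the side view put the dish centre about 12 mm from the top-view position. I used the top view, and the final pictures bear it out.

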